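Raise the sampling hood's window to the pointer and start its fan

ROBOT

A 6-joint arm with a two-finger parallel gripper is mounted at the origin on the work surface. World frame = base frame: x ahead of the robot, y to its left, z up, the work surface at z = 0. Lengths are in m, angles in degrees, forces in N, time in s.
With the tool pointing down it reaches from about 0.25 to 0.8 m from the base axis. Payload 3.9 kg.
Tool frame: the origin (TCP) lies at the very end of the fingers, on their centre line; the grasp point (between the pads) lies 19 mm behind it; z points along the fingers, y is the direction in which the jaws open and shut (so a half turn about z gives the same grasp; the last joint's range is limited). The gripper opens to 85 mm and grips with 20 to 120 N. Pads are 22 mm wide; open, the fingers measure 114 mm over their backs; the gripper's body (76 mm by 85 mm) begins 54 mm behind the grasp point. The pads swing forward as they close: fully open they stand 13 mm farther back than shut.
Start: joints at [70.703, 14.897, -7.913, 67.191, 0, 90], TCP at [0.173, 0.495, 0.231] pointing down, gripper open.
Joint ranges: [-159.42, 159.42], [-47.68, 98.78], [-73.54, 78.23], [-108.79, 121.32], [-90, 84.71], [-180, 180]. Speed limits (degrees/s): [147.25, 147.25, 180, 180, 180, 180].

INTERFACE

Orientations are given as a 3x3 rotation matrix whose columns are the frame's x, y, z axes.
In Python, from cell import ctrl, optics gives the robot as it stands.
- The arm moves only by the tool jog_arm, never from a script. Its argument "commands" is text: rows parted by semicolons, each of 6 numbers parted by spaces: the shift along the tool's x, y, z in cm, then the turn, a rotation vector about the tool's x, y, z in degrees. A call has 1 to 10 rows; each row shifts and turns the commanded pose from where the row before left it, along the tool's axes as they then stand; what a row does not reach is not made up. A row lasts 1/10 s, in which the tool goes at most 50 mm and 8.59 degrees, less where a joint would pass 70% of its speed; a pose out of reach is approached as far as the arm can. A call with a gripper value outside its range is refused whole. "hand" is the opening, from -1 (shut) to 1 (fully open), so that 0 is half open, set as the call begins (left out, the last holds). The fingers move at their own pace and stop on an object; "squeeze" is the grip in N (left out, the last holds). Time passes only in rows, so rows that do not move let the fingers close. It gives the time, the measured TCP pose, the force and the opening at its end, in the units of the state.
- ctrl.get_obs(): the state, without advancing time (a new reading comes with each control period).
- optics.grab_frame(name): name is "scene" or "top" or "wrist"; returns a dict with "frame" (420x560x3 uint8, blue, green, red), "mtx" (3x3 intrinsics, pixels), "world_to_cam" (4x4, takes a point from world to camera coordinates). Camera axes: x right, y down, z forward; pixel columns grow to the right and rows downward; lengths in m; the calibration is good to about 2 mm. A picture is of the moment at which its call begins. There is no depth.
- ctrl.finish_job(): hands the job in, once; it reports no verdict.
The state is a dict: "time": time; "joints": joint angles; "joint_velocities": joint speeds; "tau": joint torques, N m; "ee_pos": TCP position; "ee_rot": TCP orientation; "wrist_force": force on the tool from outside, world axes, zero at the start; "torque": the same for the moment, N m; "gripper_width": finger opening in m.
Only numpy, scipy, OpenCV 4.12 (cv2) and the standard library are available. Lean on these libraries where they do the work, as an engineer would, in place of code of your own. Each camera call takes 0.05 s, during which the arm holds its last target.

TASK

Push the hood's sliding window up with your fingertips beneath its lip, gently and without gripping it, until the lip is level with the pointer clamped on the post beside it, and let it rest there. Then press the fan button on the switch box fully down and let it come back up. Leave the pointer, the pots, cups and other things where they stand, and pick nothing up.

Things in the scene. Friction and masses are not known exactly. Their poses are not given: they have to be found in the camera images.
- hood: Bench hood, fixed: steel plinth 310 deep, 420 wide, 80 mm tall; two 30 mm square posts, 185 mm either side of the middle, rise from its front and lean 35 degrees from vertical away from the robot, to 435 mm height. Origin: on the table, middle of the plinth's front edge; x into the hood, y to its left post, z up. Between plinth and lip the front is open, at least 45 mm high.
- sash (a joint): The clear sliding window between the posts, 330 mm wide and 160 mm tall; travel in m along the sloping posts, 0 lowest, 0.2 highest, growing upward. Counterweighted: stays at any height, and needs some 3 to 6 N along the slope to move. No latch.
- lip_edge (a point): The window's lip: aluminium ledge along its lower edge, 300 mm wide, 8 mm thick, square to the window, 32 mm out of its face, free from below; moves with the window. The point: middle of its free outer edge, at half thickness (underside 4 mm lower along z). z: direction of travel, up the slope; x: into the hood, square to the window (lip spans x = 0 to 40 mm); y: along the lip to the left.
- pointer_tip (a point): Tip of the flat steel pointer (4 mm thick, 26 mm long) of a dark clamp with a black thumbscrew on the hood's left post (+y side); it points at the left end of the lip and ends about 4 mm beside it. Same axes as lip_edge: the lip is level with the pointer when lip_edge and pointer_tip agree along z.
- pointer (a joint): Where the clamp stands on its post, in m along the same scale as the window's travel: when the window reads the same the lip is level with the pointer. Stays put unless knocked.
- switchbox: Grey switch box, fixed, 100 x 90 mm and 50 mm tall, with one round button on top. Origin: centre of its underside, on the table. It stands left or right of the hood's front.
- fan_top (a point): Centre of the top of the fan button (36 mm across, round, in a black collar), 69 mm above the table; pressed straight down.
- fan (a joint): Fan button travel in m, 0 up, 0.006 fully down; a spring brings it back. Fully down takes 5 N.
- kettle: Open steel pot with two side handles, 104 mm across without them, 130 mm tall, loose; to be left alone. Origin: centre of its underside.
- potlid: Steel pot lid with a knob, 96 mm across, 32 mm tall, loose; to be left alone. Origin: centre of its underside.
- cup: White cup, 72 mm across, 55 mm tall, loose; to be left alone. Origin: centre of its underside.
- spoon: Spoon, 160 mm long, lying flat, loose; to be left alone. Origin: middle of its length, at its underside.
- tin: Tin can, 72 mm across, 110 mm tall, loose; to be left alone. Origin: centre of its underside.
- samplecup: White cup, 72 mm across, 50 mm tall, inside the hood on its floor, loose; to be left alone. Origin: centre of its underside.
- jar: Amber jar, 56 mm across, 75 mm tall, inside the hood on its floor, loose; to be left alone. Origin: centre of its underside.

How it is judged:
By the outcome, as a careful person would: the job done as asked, in the order asked, and still so for the second after the job is handed in, with the robot touching nothing.
It also fails if it takes over 48 s, if anything falls off the work surface, if the arm or the gripper's body presses on something with over 40 N, if the wrist force passes 120 N, or if a joint passes its speed limit or range.

## Working session

There is one attempt and no reset: what is moved stays moved. The work goes in short steps, Python scripts to look and compute and a tool call to move; the robot and the scene stay as the last step left them, time stands still between calls to the robot, and variables do not carry over. Pictures are saved under pics/ and viewed, and the job is handed in when it is done.

Besides the shell and the picture viewer there is one more tool, called as a command line: name --argument value ..., lists and objects as JSON in quotes. jog_arm: Moves the arm, as the interface text tells. Its arguments: {"type":"object","properties":{"commands":{"type":"string"},"hand":{"type":"number"},"squeeze":{"type":"number"}},"required":["commands"]}

```bash
mkdir -p pics; ls
python3 - <<'E'
from cell import ctrl, optics
import cv2,pickle
o=ctrl.get_obs(); print(o)
d={}
for n in ["scene","top","wrist"]:
    f=optics.grab_frame(n); cv2.imwrite(f"pics/a_{n}.png",f["frame"]); d[n]=f
    print(n,f["mtx"].tolist(),f["world_to_cam"].round(4).tolist())
pickle.dump(d,open("a.pkl","wb"))
E
```

```text
pics
{'time': 0.0, 'joints': array([ 7.07036726e+01,  1.49349176e+01, -7.98639333e+00,  6.71906769e+01,
       -9.56529999e-05,  8.99986776e+01]), 'joint_velocities': array([-0.08444969, -0.03323261, -0.00888591,  0.07437732,  0.06622493,
        0.04560019]), 'tau': array([-1.37647712e-04, -4.05675745e+01,  2.53924513e+01,  1.90043589e-02,
       -4.03697504e-05,  2.34004069e-06]), 'ee_pos': array([0.17326062, 0.49485473, 0.23046818]), 'ee_rot': array([[-9.43829763e-01,  3.30431480e-01, -6.44314932e-04],
       [ 3.30432108e-01,  9.43827959e-01, -1.84530479e-03],
       [-1.62434453e-06, -1.95455592e-03, -9.99998090e-01]]), 'wrist_force': array([-0.2707331 , -0.12066015, -0.07054204]), 'torque': array([ 6.65751831e-05, -2.00338684e-02,  1.76051821e-02]), 'gripper_width': 0.08554131464381037}
scene [[449.34624755054466, 0.0, 279.1467621599629], [0.0, 449.34624755054466, 202.55666867321082], [0.0, 0.0, 1.0]] [[-0.0587, 0.9983, -0.0047, 0.0738], [0.808, 0.0447, -0.5875, -0.3863], [-0.5863, -0.0383, -0.8092, 1.6134], [0.0, 0.0, 0.0, 1.0]]
top [[399.41009919635405, 0.0, 279.4682223082297], [0.0, 399.41009919635405, 205.90542285439034], [0.0, 0.0, 1.0]] [[-0.0156, -0.9999, -0.0009, -0.0167], [-0.9868, 0.0155, -0.1614, 0.577], [0.1614, -0.0017, -0.9869, 1.1837], [0.0, 0.0, 0.0, 1.0]]
wrist [[371.3108290225829, 0.0, 275.1760204869771], [0.0, 371.3108290225829, 212.6529804107052], [0.0, 0.0, 1.0]] [[0.3291, 0.9443, -0.0018, -0.5242], [0.9045, -0.3147, 0.2877, -0.0375], [0.2711, -0.0963, -0.9577, 0.3801], [0.0, 0.0, 0.0, 1.0]]
```

View pics/a_scene.png

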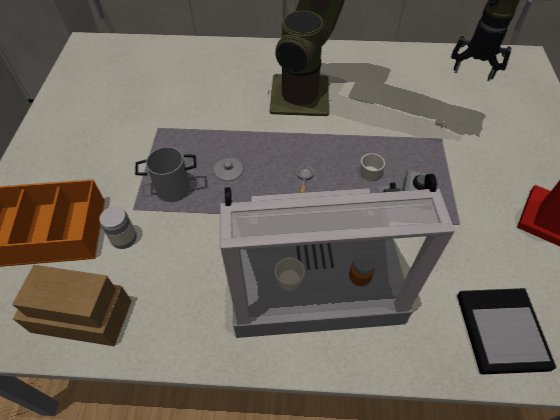

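View pics/a_top.png

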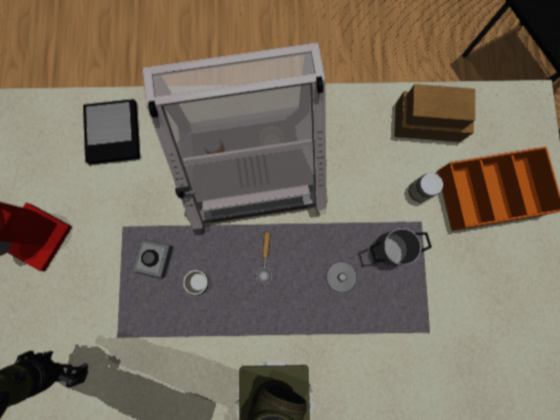

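View pics/a_wrist.png

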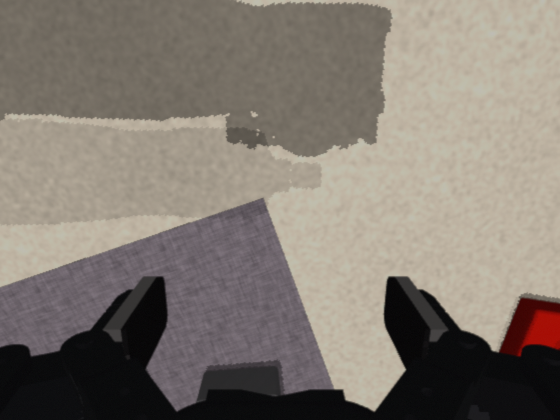

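Run:
```python
import cv2
a=cv2.imread("pics/a_top.png"); cv2.imwrite("pics/b_top.png",cv2.resize(a[40:240,130:340],None,fx=3,fy=3,interpolation=cv2.INTER_CUBIC)[:600])
a=cv2.imread("pics/a_scene.png"); cv2.imwrite("pics/b_sc.png",cv2.resize(a[150:340,200:460],None,fx=3,fy=3,interpolation=cv2.INTER_CUBIC))
```

```text
(no output)
```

View pics/b_top.png

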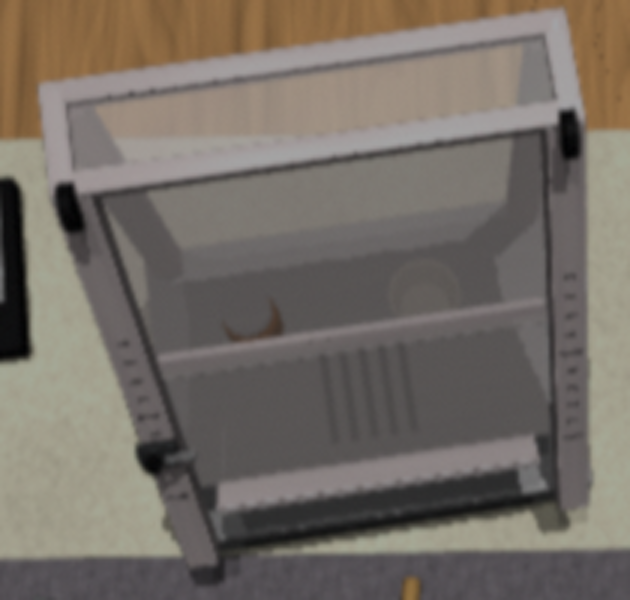

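View pics/b_sc.png

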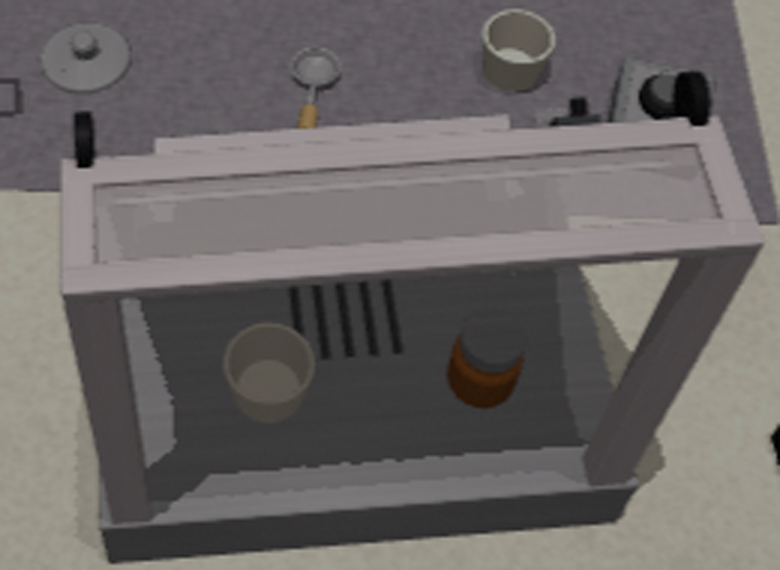

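```bash
cat > h.py <<'E'
import numpy as np,pickle,cv2
def ray(f,u,v):
    K=f["mtx"];T=f["world_to_cam"];R=T[:3,:3];t=T[:3,3]
    d=R.T@np.linalg.solve(K,[u,v,1.0]); return -R.T@t,d/np.linalg.norm(d)
def onz(f,u,v,z):
    c,d=ray(f,u,v); return c+d*(z-c[2])/d[2]
def proj(f,P):
    P=np.atleast_2d(P);q=P@f["world_to_cam"][:3,:3].T+f["world_to_cam"][:3,3]; q=q@f["mtx"].T
    return q[:,:2]/q[:,2:]
def tri(obs):
    A=np.zeros((3,3));b=np.zeros(3)
    for f,u,v in obs:
        c,d=ray(f,u,v);M=np.eye(3)-np.outer(d,d);A+=M;b+=M@c
    X=np.linalg.solve(A,b); return X,[ (proj(f,X)[0]-[u,v]).round(1).tolist() for f,u,v in obs]
E
python3 - <<'E'
from h import *
d=pickle.load(open("a.pkl","rb"));t=d["top"];s=d["scene"]
print("btn",onz(t,150,258,.069), proj(s,onz(t,150,258,.069)))
c=lambda u,v:(130+u/3,40+v/3)
cs=lambda u,v:(200+u/3,150+v/3)
print("lip ends tri L",tri([(t,*c(217,497)),(s,*cs(510,123))]),"R",tri([(t,*c(540,450)),(s,*cs(155,147))]))
print("hub L",tri([(t,*c(68,205)),(s,*cs(690,97))]),"R",tri([(t,*c(570,133)),(s,*cs(84,138))]))
print("backbottom L",tri([(s,*cs(632,518))])if 0 else onz(s,*cs(618,520),0),onz(s,*cs(110,562),0))
for n,p in dict(cup=(195,282,.055),lid=(342,277,.03),kettle=(402,247,.13),tin=(431,184,.11),spoon=(265,255,0)).items(): print(n,onz(t,*p))
w=d["wrist"];T=w["world_to_cam"]
Rt=np.array([[-9.43829763e-01,  3.30431480e-01, -6.44314932e-04],[3.30432108e-01,9.43827959e-01,-1.84530479e-03],[-1.6e-06,-1.95e-03,-1]])
p=np.array([0.17326062, 0.49485473, 0.23046818])
print("cam in tool",Rt.T@(-T[:3,:3].T@T[:3,3]-p)); print("cam axes rows in tool", T[:3,:3]@Rt)
E
```

```text
btn [0.42272527 0.3602421  0.069     ] [[420.69691822 178.55946802]]
lip ends tri L (array([0.55963364, 0.1883774 , 0.17595439]), [[-0.5, -0.0], [-0.6, 0.0]]) R (array([ 0.59923335, -0.10891354,  0.17360392]), [[-0.8, 0.1], [-0.8, -0.1]])
hub L (array([0.73392286, 0.24839942, 0.43379015]), [[0.2, 0.0], [0.3, -0.0]]) R (array([ 0.78461051, -0.11842845,  0.43259247]), [[-0.3, 0.0], [-0.3, -0.0]])
backbottom L [0.83271545 0.29012828 0.        ] [ 0.89172659 -0.12521101  0.        ]
cup [0.35043167 0.22855373 0.055     ]
lid [ 0.35782838 -0.21211776  0.03      ]
kettle [ 0.44014643 -0.3694885   0.13      ]
tin [ 0.62470975 -0.47304886  0.11      ]
spoon [0.42901455 0.02199837 0.        ]
cam in tool [ 0.07425893  0.00018535 -0.14342909]
cam axes rows in tool [[ 1.40755539e-03  9.99998988e-01 -1.58186010e-04]
 [-9.57711329e-01  1.30382865e-03 -2.87728373e-01]
 [-2.87727352e-01  5.52129483e-04  9.57714038e-01]]
```

jog_arm --commands "0 0 0 0 0 8.5;0 0 0 0 0 8.5;0 0 0 0 0 8.5;0 0 0 0 0 8.5;0 0 0 0 0 8.5;0 0 0 0 0 8.5;0 0 0 0 0 8.5;0 0 0 0 0 8.5;0 0 0 0 0 8.5;0 0 0 0 0 8.5" --hand -1 --squeeze 20

```text
time: 1.15
ee_pos: [0.1734, 0.4952, 0.2309]
ee_rot: [[0.253, 0.968, -0.0], [0.968, -0.253, -0.001], [-0.001, -0.0, -1.0]]
wrist_force: [0.0, -0.2, 0.8]
gripper_width: -0.0003
```

jog_arm --commands "0 0 0 0 0 8.5;0 0 0 0 0 8.5;0 0 0 0 0 8.5;0 0 0 0 0 8.5;0 0 0 0 0 8.5;0 0 0 0 0 8.5;0 0 0 0 0 8.5;0 0 0 0 0 8.5"

```text
time: 1.95
ee_pos: [0.38, 0.3124, 0.2316]
ee_rot: [[0.847, 0.49, -0.206], [0.519, -0.846, 0.124], [-0.114, -0.212, -0.971]]
wrist_force: [-0.1, 1.2, 0.6]
gripper_width: -0.0001
```

Run:
```python
from cell import ctrl
o=ctrl.get_obs(); print(o['joints'].round(1),o['ee_pos'],o['ee_rot'].round(3),o['joint_velocities'].round(1))
```

```text
[ 31.5  16.3  -7.5  72.8  12.3 179.9] [0.37995242 0.31243437 0.23160606] [[ 0.847  0.49  -0.206]
 [ 0.519 -0.846  0.124]
 [-0.114 -0.212 -0.971]] [-51.9   5.    3.   14.5  13.1   0.1]
```

```bash
cat >> h.py <<'E'
from scipy.spatial.transform import Rotation as Ro
HY=np.radians(7.85); HX=np.array([np.cos(HY),np.sin(HY),0]);HYv=np.array([-np.sin(HY),np.cos(HY),0]);Z=np.array([0,0,1.])
UP=np.sin(np.radians(35))*HX+np.cos(np.radians(35))*Z; LX=np.cos(np.radians(35))*HX-np.sin(np.radians(35))*Z
def Rt(head,pitch):
    a=np.radians(head);p=np.radians(pitch);h=np.array([np.cos(a),np.sin(a),0])
    z=np.cos(p)*h-np.sin(p)*Z;x=np.sin(p)*h+np.cos(p)*Z
    return np.stack([x,np.cross(z,x),z],1)
def orth(R): return Ro.from_matrix(R).as_matrix()
def plan(p0,R0,p1,R1,n):
    R0=orth(R0);rv=Ro.from_matrix(R0.T@R1).as_rotvec();out=[]
    print("dist cm",np.linalg.norm(p1-p0)*100,"ang",np.degrees(np.linalg.norm(rv)))
    p=p0;R=R0
    dr=np.degrees(rv/n).round(1)
    for i in range(n):
        q=p0+(p1-p0)*(i+1)/n
        s=(R.T@(q-p)*100).round(2); out.append(" ".join(f"{v:g}" for v in [*s,*dr])); p=p+R@s/100; R=R@Ro.from_rotvec(np.radians(dr)).as_matrix()
    print(";".join(out)); print("end",p,"err",Ro.from_matrix(R.T@R1).magnitude()*57.3)
E
python3 - <<'E'
from h import *
from cell import ctrl
o=ctrl.get_obs()
plan(o['ee_pos'],o['ee_rot'],np.array([.42,.06,.265]),Rt(7.5,18),10)
E
```

```text
dist cm 25.776360184674807 ang 84.39034706262255
-1.01 2.26 -0.72 -2.4 8 1.4;-0.85 2.31 -0.75 -2.4 8 1.4;-0.69 2.37 -0.76 -2.4 8 1.4;-0.52 2.41 -0.75 -2.4 8 1.4;-0.36 2.45 -0.71 -2.4 8 1.4;-0.21 2.49 -0.64 -2.4 8 1.4;-0.06 2.52 -0.56 -2.4 8 1.4;0.07 2.53 -0.45 -2.4 8 1.4;0.18 2.55 -0.32 -2.4 8 1.4;0.29 2.56 -0.19 -2.4 8 1.4
end [0.41999114 0.05997434 0.26501679] err 0.5812175188193259
```

jog_arm --commands "-1.0 2.3 -0.7 -2.4 8 1.4;-0.9 2.3 -0.7 -2.4 8 1.4;-0.7 2.4 -0.8 -2.4 8 1.4;-0.5 2.4 -0.7 -2.4 8 1.4;-0.4 2.4 -0.7 -2.4 8 1.4;-0.2 2.5 -0.6 -2.4 8 1.4;-0.1 2.5 -0.6 -2.4 8 1.4;0.1 2.5 -0.5 -2.4 8 1.4;0.2 2.5 -0.3 -2.4 8 1.4;0.3 2.6 -0.2 -2.4 8 1.4"

```text
time: 2.95
ee_pos: [0.442, 0.0471, 0.3222]
ee_rot: [[0.373, 0.16, 0.914], [0.044, -0.987, 0.155], [0.927, -0.017, -0.376]]
wrist_force: [1.0, -1.2, 0.7]
gripper_width: 0.0001
```

Run:
```python
from h import *
from cell import ctrl,optics
o=ctrl.get_obs(); print(o['time'],o['joints'].round(1),o['ee_pos'],o['ee_rot'].round(3).tolist())
f=optics.grab_frame("wrist"); pickle.dump(f,open("w1.pkl","wb")); cv2.imwrite("pics/w1.png",f["frame"])
plan(o['ee_pos'],o['ee_rot'],np.array([.42,.06,.265]),Rt(7.5,18),4)
```

```text
2.95 [ -1.  -30.2 -73.4 -20.7   9.8 177. ] [0.44199269 0.04711806 0.32224974] [[0.373, 0.16, 0.914], [0.044, -0.987, 0.155], [0.927, -0.017, -0.376]]
dist cm 6.266702483954051 ang 4.535812651358974
-1.52 -0.38 0.09 -0.5 1 -0.1;-1.51 -0.39 0.05 -0.5 1 -0.1;-1.52 -0.38 0.03 -0.5 1 -0.1;-1.52 -0.39 -0.01 -0.5 1 -0.1
end [0.41999604 0.05996376 0.26500127] err 0.10515524516267867
```

View pics/w1.png

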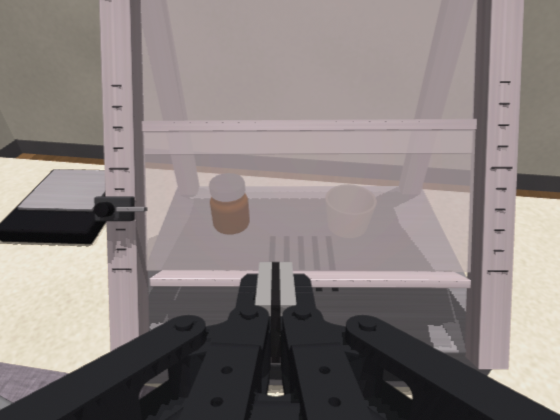

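Run:
```python
import cv2
a=cv2.imread("pics/w1.png"); cv2.imwrite("pics/w1z.png",cv2.resize(a[180:310,80:240],None,fx=4.6,fy=4.6,interpolation=cv2.INTER_CUBIC))
cv2.imwrite("pics/w1y.png",cv2.resize(a[250:390,380:540],None,fx=4.2,fy=4.2,interpolation=cv2.INTER_CUBIC))
```

```text
(no output)
```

View pics/w1z.png

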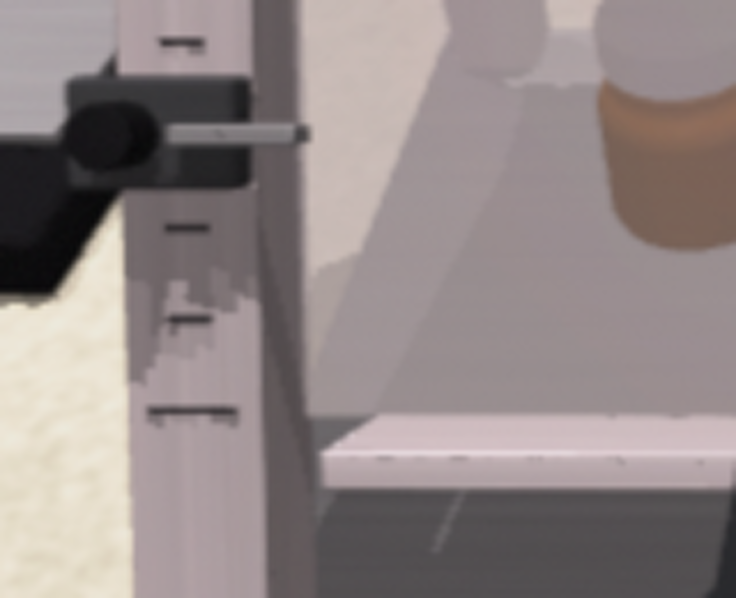

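View pics/w1y.png

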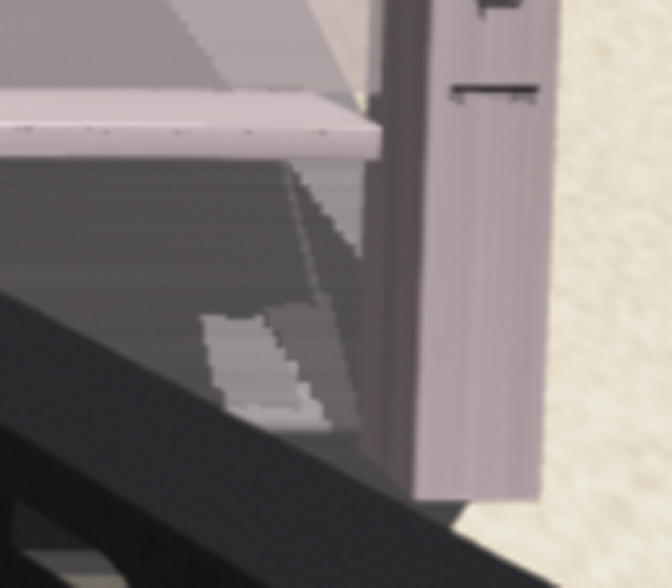

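Run:
```python
from h import *
d=pickle.load(open("a.pkl","rb"));t=d["top"];s=d["scene"];w=pickle.load(open("w1.pkl","rb"))
c=lambda u,v:(130+u/3,40+v/3)
cs=lambda u,v:(200+u/3,150+v/3)
uL=(150,282.4);uR=(470.5,283.6);uP=(145.9,208.9)
# pose: lip mid m + yaw from 300mm & height unknown: solve along rays such that L-R = .3*hy(yaw), lsq over (m, yaw)
from scipy.optimize import least_squares
def fn(q):
    hy=np.array([-np.sin(q[3]),np.cos(q[3]),0]); return np.r_[(proj(w,[q[:3]+.15*hy,q[:3]-.15*hy])-[uL,uR]).ravel(), (proj(t,[q[:3]+.15*hy,q[:3]-.15*hy])-[c(217,503),c(543,458)]).ravel()*.5]
r=least_squares(fn,[.58,.04,.175,.137]); print(r.x,np.degrees(r.x[3]),r.fun.round(2))
m=r.x[:3]
print("PL wrist+top tip",tri([(w,*uP),(t,*c(196,457))]))
for xo in (-.01,0,.01,.02):
    P0=m+LX*xo; cc,dd=ray(w,*uP); P=cc+dd*(LX@(P0-cc))/(LX@dd); e=P-m; print(xo,P.round(4),"dz mm",(e@UP*1000).round(1),"dy",(e@HYv*1000).round(1))
# camera angle relative
print("cam z . LX", w["world_to_cam"][2,:3]@LX)
```

```text
[0.56978045 0.03969354 0.17412928 0.14221148] 8.148117705092382 [ 0.22 -0.14 -0.01  0.01 -0.2   1.04 -0.85  0.13]
PL wrist+top tip (array([0.58577107, 0.19476057, 0.23302184]), [[0.0, -0.0], [-0.0, 0.0]])
-0.01 [0.581  0.1916 0.2371] dz mm 69.8 dy 148.9
0 [0.5883 0.1965 0.2309] dz mm 69.3 dy 152.8
0.01 [0.5955 0.2013 0.2247] dz mm 68.7 dy 156.6
0.02 [0.6028 0.2062 0.2185] dz mm 68.1 dy 160.5
cam z . LX 0.9973055415387342
```

```bash
cat >> h.py <<'E'
M=np.array([.5698,.0397,.1741])
def contact(travel=0,pitch=20,xin=.02,half=.011,head=7.85):
    R=Rt(head,pitch); return M+UP*(travel-.004)+LX*xin-R[:,0]*half, R
E
python3 - <<'E'
from h import *
from cell import ctrl
o=ctrl.get_obs(); p,R=contact(); A=p-.015*UP-.06*R[:,2]; print(p,A)
plan(o['ee_pos'],o['ee_rot'],A,R,5)
plan(A,R,p-.015*UP,R,2)
E
```

```text
[0.58002974 0.0411104  0.14901524] [0.51565351 0.03223471 0.15724917]
dist cm 18.41690778955078 ang 2.0214373133475982
-2.62 0.48 2.54 -0.2 0.3 -0.1;-2.63 0.47 2.54 -0.2 0.3 -0.1;-2.65 0.46 2.52 -0.2 0.3 -0.1;-2.66 0.44 2.5 -0.2 0.3 -0.1;-2.68 0.43 2.5 -0.2 0.3 -0.1
end [0.5156427  0.03220107 0.15721697] err 0.15285729720801508
dist cm 6.000000000000001 ang 2.7089213017722143e-15
-0 -0 3 -0 -0 -0;-0 -0 3 -0 -0 -0
end [0.57150672 0.03993531 0.13672796] err 2.709120844688155e-15
```

jog_arm --commands "-2.6 0.5 2.5 -0.2 0.3 -0.1;-2.6 0.5 2.5 -0.2 0.3 -0.1;-2.6 0.4 2.5 -0.2 0.3 -0.1;-2.7 0.4 2.5 -0.2 0.3 -0.1;-2.7 0.4 2.5 -0.2 0.3 -0.1;0 0 0 0 0 0;0 0 0 0 0 0"

```text
time: 3.7
ee_pos: [0.5373, 0.0308, 0.2341]
ee_rot: [[0.467, 0.159, 0.87], [0.067, -0.987, 0.145], [0.882, -0.01, -0.471]]
wrist_force: [-1.2, -0.3, -0.9]
gripper_width: -0.0003
```

Run:
```python
from h import *
from cell import ctrl,optics
o=ctrl.get_obs(); p,R=contact(); print(o['time'],o['joints'].round(1),o['ee_pos'],o['ee_rot'].round(3).tolist(),o['wrist_force'])
f=optics.grab_frame("wrist"); pickle.dump(f,open("w2.pkl","wb")); cv2.imwrite("pics/w2.png",f["frame"])
plan(o['ee_pos'],o['ee_rot'],p-.015*UP,R,3)
```

```text
3.7 [ -3.5  -3.8 -73.5 -41.   11.4 174.4] [0.53727344 0.03080511 0.23405232] [[0.467, 0.159, 0.87], [0.067, -0.987, 0.145], [0.882, -0.01, -0.471]] [-1.17796222 -0.30730984 -0.91499168]
dist cm 10.357271717387952 ang 8.255139255414901
-2.31 -0.09 2.57 -0.5 2.7 0;-2.42 -0.11 2.45 -0.5 2.7 0;-2.54 -0.13 2.33 -0.5 2.7 0
end [0.57146956 0.03998025 0.13678123] err 0.0726535475826215
```

View pics/w2.png

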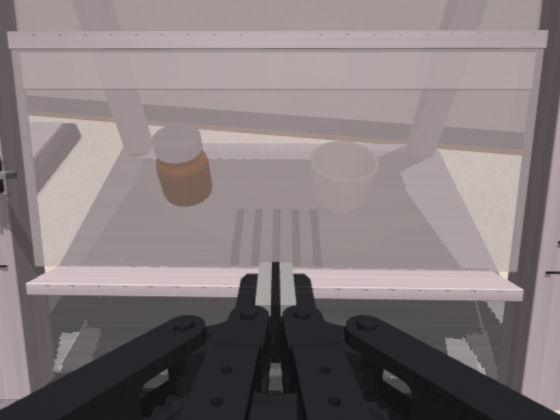

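```bash
cat > fk.py <<'E'
import numpy as np
S=[([70.7037,14.9349,-7.9864,67.1907,0,90],[0.17326062,0.49485473,0.23046818]),
([31.5,16.3,-7.5,72.8,12.3,179.9],[.37995,.31243,.23161]),
([-1.,-30.2,-73.4,-20.7,9.8,177],[.44199,.04712,.32225]),
([-3.5,-3.8,-73.5,-41,11.4,174.4],[.53727,.03081,.23405])]
def rowsof(q):
    q=np.radians(q);th=q[1]-q[2];ph=th+q[3];c5,s5=np.cos(q[4]),np.sin(q[4])
    # unknown: a0,d1,L1,L2,e,L4,Lt,side
    r=[1,0,np.sin(q[1]),np.cos(th),np.sin(th),np.cos(ph),np.cos(ph)*c5,0]
    z=[0,1,np.cos(q[1]),-np.sin(th),np.cos(th),-np.sin(ph),-np.sin(ph)*c5,0]
    l=[0,0,0,0,0,0,s5,1]
    return r,z,l
def loc(q,p):
    a=np.radians(q[0]);return [p[0]*np.cos(a)+p[1]*np.sin(a),p[2],-p[0]*np.sin(a)+p[1]*np.cos(a)]
if __name__=="__main__":
    A=[];b=[]
    for q,p in S: A+=list(rowsof(q));b+=loc(q,p)
    A=np.array(A);b=np.array(b);x,res,rk,sv=np.linalg.lstsq(A,b,rcond=None);print(x.round(4),rk,sv.round(3));print((A@x-b).round(4))
E
python3 fk.py
```

```text
[-0.0044  0.2206  0.5702  0.3902  0.0605  0.1243  0.3203  0.    ] 8 [4.123 2.883 2.02  1.474 0.586 0.261 0.133 0.086]
[ 0.0003  0.0003  0.     -0.0004 -0.0002  0.0004  0.     -0.0002 -0.0003
  0.      0.0001 -0.0002]
```

```bash
cat >> fk.py <<'E'
P=np.array([-0.0044,0.2206,0.5702,0.3902,0.0605,0.1243,0.3203,0])
A=[];b=[]
for q,p in S: A+=list(rowsof(q));b+=loc(q,p)
P=np.linalg.lstsq(np.array(A),np.array(b),rcond=None)[0]
LO=np.array([-159.42,-47.68,-73.54,-108.79,-90,-180]);HI=np.array([159.42,98.78,78.23,121.32,84.71,180])
def fk(q):
    r,z,l=(np.dot(k,P) for k in rowsof(q)); a=np.radians(q[0]);ca,sa=np.cos(a),np.sin(a)
    p=np.array([r*ca-l*sa,r*sa+l*ca,z]); ph=np.radians(q[1]-q[2]+q[3]);s=np.radians(q[4]);g=np.radians(q[5])
    rad=np.array([ca,sa,0]);lat=np.array([-sa,ca,0]);Z=np.array([0,0,1])
    f=np.cos(ph)*rad-np.sin(ph)*Z;u=np.sin(ph)*rad+np.cos(ph)*Z
    tz=np.cos(s)*f+np.sin(s)*lat; l2=np.cos(s)*lat-np.sin(s)*f
    tx=-np.cos(g)*u+np.sin(g)*l2
    return p,np.stack([tx,np.cross(tz,tx),tz],1)
from scipy.optimize import least_squares
def ik(p,R,q0,m=0.5):
    q0=np.clip(q0,LO+m+.1,HI-m-.1)
    f=lambda q:(lambda k:np.r_[(k[0]-p)*10,(k[1]-R).ravel()])(fk(q))
    r=least_squares(f,q0,bounds=(LO+m,HI-m)); k=fk(r.x); return r.x,np.linalg.norm(k[0]-p)*1000,np.degrees(np.arccos(np.clip((np.trace(k[1].T@R)-1)/2,-1,1)))
E
python3 - <<'E'
from fk import *; from h import *
print(fk(S[3][0]),fk(S[1][0])[1].round(3))
def tool(psi,dl):
    a=np.radians(psi);z=np.cos(a)*LX+np.sin(a)*HYv;x=UP
    R=np.stack([x,np.cross(z,x),z],1); return R@Ro.from_euler('y',-dl,degrees=True).as_matrix()
print(tool(0,15)[:,2])
for psi in (-75,-60,-45,-30,0,30,45,60,75):
  for dl in (-30,-15,0,15):
    R=tool(psi,dl);line=[]
    for tr in (-.02,0,.07):
        C=M+UP*(tr-.004)+LX*.02; p=C-R[:,0]*.011
        best=min((ik(p,R,q0) for q0 in ([0,0,-60,-30,psi,170],[-psi/2,0,-60,0,psi,-170],[-psi/2,10,-30,20,psi,90],[-psi/2,10,-30,20,psi,-90])),key=lambda r:r[1]+5*r[2]); line.append((round(best[1],1),round(best[2],1)))
    print(psi,dl,line,best[0].round(0))
E
```

```text
(array([0.53728048, 0.03061419, 0.23412456]), array([[ 0.46599309,  0.15944078,  0.87030402],
       [ 0.0673351 , -0.98716763,  0.14479663],
       [ 0.88222244, -0.00887222, -0.47074925]])) [[ 0.846  0.491 -0.207]
 [ 0.521 -0.845  0.123]
 [-0.115 -0.212 -0.971]]
[ 0.63676407  0.087792   -0.76604444]
-75 -30 [(np.float64(5.2), np.float64(14.4)), (np.float64(4.6), np.float64(15.0)), (np.float64(1.1), np.float64(16.1))] [  35.   49.  -55. -108.  -87.  140.]
-75 -15 [(np.float64(0.1), np.float64(0.3)), (np.float64(0.3), np.float64(1.0)), (np.float64(0.5), np.float64(3.1))] [ 35.  58.  -8. 121. -84. -26.]
-75 0 [(np.float64(0.0), np.float64(0.0)), (np.float64(0.0), np.float64(0.0)), (np.float64(0.0), np.float64(0.0))] [ 34.  50.  -2.  96. -74. -65.]
-75 15 [(np.float64(0.0), np.float64(0.0)), (np.float64(0.0), np.float64(0.0)), (np.float64(0.0), np.float64(0.0))] [ 32.  45.   5.  92. -61. -80.]
-60 -30 [(np.float64(2.5), np.float64(11.6)), (np.float64(2.2), np.float64(11.4)), (np.float64(2.0), np.float64(9.7))] [  34.   48.  -62. -108.  -77.  151.]
-60 -15 [(np.float64(0.0), np.float64(
[... 3932 characters left out ...]
0)), (np.float64(0.0), np.float64(0.0)), (np.float64(0.0), np.float64(0.0))] [-22.  36.  -4.  73.  58.  99.]
75 -30 [(np.float64(4.6), np.float64(12.4)), (np.float64(4.2), np.float64(13.3)), (np.float64(2.4), np.float64(15.5))] [-26.  58.  -9. 121.  84.  27.]
75 -15 [(np.float64(0.0), np.float64(0.0)), (np.float64(0.2), np.float64(0.6)), (np.float64(0.9), np.float64(3.6))] [-26.  59.  -2. 121.  78.  32.]
75 0 [(np.float64(0.0), np.float64(0.0)), (np.float64(0.0), np.float64(0.0)), (np.float64(0.0), np.float64(0.0))] [-24.  54.   6. 108.  68.  56.]
75 15 [(np.float64(0.0), np.float64(0.0)), (np.float64(0.0), np.float64(0.0)), (np.float64(0.0), np.float64(0.0))] [-22.  50.  14. 103.  57.  72.]
```

```bash
cat >> h.py <<'E'
def tool(psi,dl):
    a=np.radians(psi);z=np.cos(a)*LX+np.sin(a)*HYv;x=UP
    R=np.stack([x,np.cross(z,x),z],1); return R@Ro.from_euler('y',-dl,degrees=True).as_matrix()
def con(tr,R,xin=.02,half=.011): return M+UP*(tr-.004)+LX*xin-R[:,0]*half
E
python3 - <<'E'
from fk import *; from h import *
for psi,dl in ((0,4),(0,8),(15,0),(25,0),(25,-5),(30,-5),(35,-8)):
    R=tool(psi,dl); pts=[con(-.015,R)-.07*R[:,2],con(-.015,R),con(0,R),con(.07,R),con(.06,R)-.07*R[:,2]]
    print(psi,dl)
    q=[-10,5,-60,-30,psi,170]
    for p in pts:
        q,e,a=ik(p,R,q); print("  ",p.round(3),q.round(0),round(e,1),round(a,1))
E
```

```text
0 4
   [0.514 0.032 0.183] [ -0.  -5. -69. -25.   6. 175.] 0.0 0.0
   [0.568 0.04  0.139] [  1.   8. -69. -38.   5. 176.] 0.0 0.0
   [0.577 0.041 0.151] [  1.   7. -66. -34.   5. 176.] 0.0 0.0
   [0.617 0.046 0.208] [  2.   2. -56. -20.   5. 176.] 0.0 0.0
   [0.557 0.038 0.244] [  1.  -8. -58. -11.   6. 175.] 0.0 0.0
0 8
   [0.517 0.032 0.187] [  0.  -6. -64. -14.   6. 175.] 0.0 0.0
   [0.568 0.039 0.139] [  1.   6. -64. -27.   5. 175.] 0.0 0.0
   [0.576 0.041 0.151] [  1.   5. -62. -23.   5. 176.] 0.0 0.0
   [0.616 0.046 0.209] [  2.   2. -52. -11.   4. 176.] 0.0 0.0
   [0.56  0.038 0.248] [  1.  -8. -53.  -2.   5. 175.] 0.0 0.0
15 0
   [0.517 0.014 0.177] [-20.   3. -68. -27.  37. 160.] 0.0 0.0
   [0.569 0.04  0.138] [-13.  14. -68. -41.  32. 166.] 0.0 0.0
   [0.578 0.041 0.15 ] [-13.  12. -66. -38.  31. 166.] 0.0 0.0
   [0.617 0.046 0.208] [-11.   7. -57. -24.  30. 168.] 0.0 0.0
   [0.559 0.02  0.238] [-17.  -2. -58. -14.  34. 163.] 0.0 0.0
25 0
   [0.522 0.003 0.174] [-28.   8. -60. -13.  51. 147.] 0.0 0.0
   [0.569 0.04  0.138] [-20.  16. -62. -30.  46. 157.] 0.0 0.0
   [0.578 0
[... 449 characters left out ...]
09 0.23 ] [-26.   6. -58. -18.  52. 156.] 0.0 0.0
30 -5
   [ 0.522 -0.002  0.167] [-32.  15. -61. -17.  60. 143.] 0.0 0.0
   [0.57  0.04  0.138] [-23.  22. -64. -38.  55. 157.] 0.0 0.0
   [0.578 0.041 0.15 ] [-23.  20. -62. -36.  54. 158.] 0.0 0.0
   [0.618 0.047 0.207] [-20.  15. -54. -25.  52. 161.] 0.0 0.0
   [0.565 0.004 0.229] [-28.   9. -54. -10.  58. 150.] 0.0 0.0
35 -8
   [ 0.524 -0.006  0.162] [-35.  20. -58. -12.  67. 137.] 0.0 0.0
   [0.57  0.041 0.137] [-26.  26. -63. -40.  62. 155.] 0.0 0.0
   [0.578 0.042 0.15 ] [-25.  25. -61. -38.  62. 156.] 0.0 0.0
   [0.618 0.047 0.207] [-22.  19. -54. -29.  60. 160.] 0.0 0.0
   [ 0.566 -0.     0.223] [-31.  14. -52.  -9.  65. 146.] 0.0 0.0
```

Run:
```python
from h import *
from cell import ctrl
o=ctrl.get_obs(); R=tool(25,-5);A=con(-.015,R)-.07*R[:,2]
plan(o['ee_pos'],o['ee_rot'],A,R,6)
print(con(-.015,R))
```

```text
dist cm 7.410506351095429 ang 23.68279013324256
-1.15 0.41 0.19 3.9 -0.3 0.5;-1.14 0.44 0.17 3.9 -0.3 0.5;-1.14 0.46 0.14 3.9 -0.3 0.5;-1.13 0.47 0.11 3.9 -0.3 0.5;-1.13 0.5 0.09 3.9 -0.3 0.5;-1.13 0.5 0.06 3.9 -0.3 0.5
end [0.51886652 0.00337015 0.1688403 ] err 0.23183598412587375
[0.569657   0.04008929 0.13758982]
```

jog_arm --commands "-0.5 0.3 0 3.9 -0.3 0.5;-1.0 0.4 0.2 3.9 -0.3 0.5;-1.2 0.5 0.2 3.9 -0.3 0.5;-1.2 0.5 0.1 3.9 -0.3 0.5;-1.2 0.5 0.1 3.9 -0.3 0.5;-1.2 0.5 0.1 3.9 -0.3 0.5;0 0 0 0 0 0;0 0 0 0 0 0"

```text
time: 4.55
ee_pos: [0.5217, 0.0042, 0.1757]
ee_rot: [[0.503, 0.464, 0.729], [0.029, -0.852, 0.522], [0.864, -0.242, -0.443]]
wrist_force: [0.2, -0.8, 0.6]
gripper_width: -0.0002
```

Run:
```python
from h import *
from cell import ctrl,optics
o=ctrl.get_obs(); R=tool(25,-5); print(o['time'],o['joints'].round(1),o['ee_pos'],o['ee_rot'].round(3).tolist(),o['wrist_force'])
plan(o['ee_pos'],o['ee_rot'],con(-.015,R)-.07*R[:,2],R,2)
plan(o['ee_pos'],o['ee_rot'],con(-.015,R),R,4)
f=optics.grab_frame("wrist"); pickle.dump(f,open("w3.pkl","wb")); cv2.imwrite("pics/w3.png",f["frame"])
```

```text
4.55 [-29.5  11.5 -66.4 -28.3  54.5 151.9] [0.52166757 0.00421432 0.17573393] [[0.503, 0.464, 0.729], [0.029, -0.852, 0.522], [0.864, -0.242, -0.443]] [ 0.22605091 -0.80201003  0.56633761]
dist cm 0.7465983830304888 ang 0.35813028365717203
-0.37 0.06 0.03 0.1 -0.2 -0;-0.37 0.05 0.03 0.1 -0.2 -0
end [0.51887988 0.00336834 0.16881708] err 0.10820065122211367
dist cm 7.102796581915885 ang 0.35813028365717203
-0.19 0.02 1.77 0 -0.1 -0;-0.19 0.03 1.76 0 -0.1 -0;-0.19 0.02 1.77 0 -0.1 -0;-0.18 0.02 1.76 0 -0.1 -0
end [0.56965696 0.04009283 0.13763949] err 0.20983219931486183
```

View pics/w3.png

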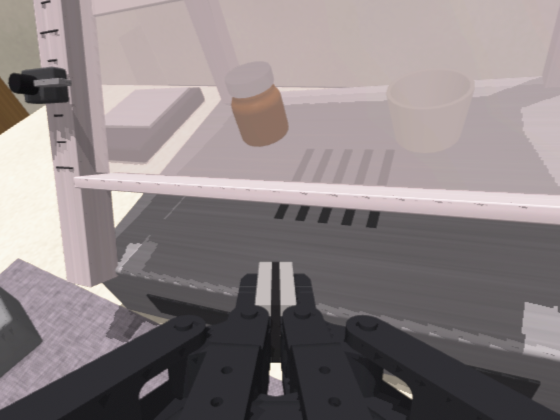

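jog_arm --commands "-0.4 0.1 0 0 0 0;-0.4 0.1 0 0 0 0;0 0 1.8 0 0 0;0 0 1.8 0 0 0;0 0 1.8 0 0 0;0 0 1.6 0 0 0;0 0 0 0 0 0;0 0 0 0 0 0"

```text
time: 5.4
ee_pos: [0.5686, 0.0401, 0.1356]
ee_rot: [[0.506, 0.466, 0.726], [0.029, -0.85, 0.525], [0.862, -0.245, -0.444]]
wrist_force: [-0.6, -0.7, 0.2]
gripper_width: -0.0001
```

Run:
```python
from h import *
from cell import ctrl,optics
o=ctrl.get_obs(); R=tool(25,-5); print(o['time'],o['joints'].round(1),o['ee_pos'],o['ee_rot'].round(3).tolist(),o['wrist_force'])
plan(o['ee_pos'],o['ee_rot'],con(0,R),R,3)
f=optics.grab_frame("wrist"); pickle.dump(f,open("w4.pkl","wb")); cv2.imwrite("pics/w4.png",f["frame"])
```

```text
5.4 [-20.9  21.8 -68.4 -48.   48.6 161.7] [0.56857045 0.04012534 0.13556501] [[0.506, 0.466, 0.726], [0.029, -0.85, 0.525], [0.862, -0.245, -0.444]] [-0.62219261 -0.66429519  0.20998156]
dist cm 1.7276496975983504 ang 0.21841325095848924
0.57 0 0.04 -0 -0.1 -0.1;0.58 0 0.04 -0 -0.1 -0.1;0.57 0 0.04 -0 -0.1 -0.1
end [0.57815567 0.04129646 0.14984894] err 0.20875106898426443
```

View pics/w4.png

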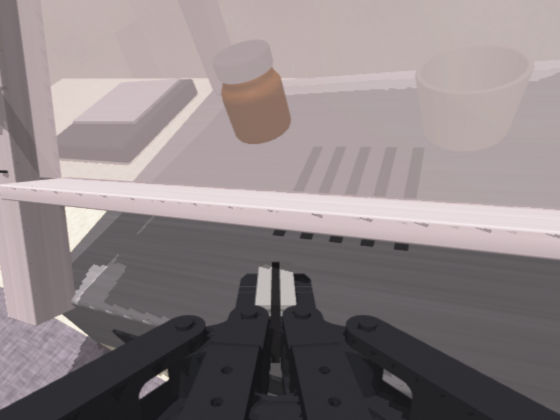

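```bash
python3 - <<'E'
from h import *
w=pickle.load(open("w4.pkl","rb"))
hy=np.array([-np.sin(np.radians(8)),np.cos(np.radians(8)),0])
for y in (.15,.1,.05,0,-.05): print(y,proj(w,M+hy*y+UP*.004).round(1),proj(w,M+hy*y-UP*.004).round(1))
p=np.array([0.56857045,0.04012534,0.13556501]);print(proj(w,p))
E
python3 -c "
import cv2
a=cv2.imread('pics/w4.png');cv2.imwrite('pics/w4z.png',cv2.resize(a[150:290,180:360],None,fx=4,fy=4))"
```

```text
0.15 [[  1.2 184.5]] [[  3.4 199.6]]
0.1 [[ 65.4 189.9]] [[ 67.4 206.7]]
0.05 [[147.  196.7]] [[148.4 215.7]]
0 [[254.3 205.7]] [[254.6 227.5]]
-0.05 [[401.4 218. ]] [[399.7 243.7]]
[[277.72323501 280.84920748]]
```

View pics/w4z.png

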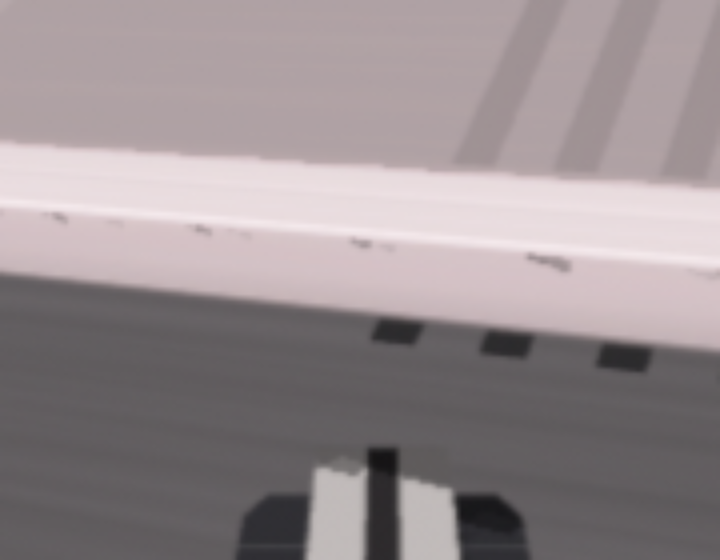

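jog_arm --commands "0.5 0 0 0 0 0;0.5 0 0.05 0 0 0;0.2 0 0 0 0 0;0.2 0 0 0 0 0;0.2 0 0 0 0 0;0.2 0 0.05 0 0 0;0 0 0 0 0 0"

```text
time: 6.15
ee_pos: [0.5789, 0.0403, 0.1508]
ee_rot: [[0.506, 0.464, 0.727], [0.028, -0.851, 0.524], [0.862, -0.244, -0.444]]
wrist_force: [-1.6, -0.2, -1.2]
gripper_width: 0.0002
```

Run:
```python
from h import *
from cell import ctrl
o=ctrl.get_obs(); R=tool(25,-5); print(o['time'],o['ee_pos'],o['wrist_force'],o['wrist_force']@UP,(o['ee_pos']-con(0,R))@UP*1000,(o['ee_pos']-con(0,R))@LX*1000,orth(o['ee_rot']).T@UP)
```

```text
6.15 [0.57889884 0.04027798 0.15084602] [-1.59300325 -0.18141696 -1.20856527] -1.9093575421967741 1.1248482813059617 -0.08280088008222353 [ 0.99589923 -0.0030943   0.09041648]
```

jog_arm --commands "0.3 0 0.03 0 0 0;0.3 0 0.03 0 0 0;0.3 0 0.03 0 0 0;0.3 0 0.03 0 0 0;0.3 0 0.03 0 0 0;0.3 0 0.03 0 0 0;0.3 0 0.03 0 0 0;0.3 0 0.03 0 0 0;0.3 0 0.03 0 0 0;0.3 0 0.03 0 0 0"

```text
time: 7.15
ee_pos: [0.5966, 0.0429, 0.1759]
ee_rot: [[0.505, 0.465, 0.727], [0.029, -0.851, 0.524], [0.863, -0.244, -0.443]]
wrist_force: [-4.1, -1.0, -1.0]
gripper_width: 0.0
```

Run:
```python
from h import *
from cell import ctrl,optics
o=ctrl.get_obs(); R=tool(25,-5); print(o['time'],o['ee_pos'],o['wrist_force'],o['wrist_force']@UP,(o['ee_pos']-con(0,R))@UP*1000,(o['ee_pos']-con(0,R))@LX*1000,orth(o['ee_rot']).T@UP)
f=optics.grab_frame("wrist"); pickle.dump(f,open("w5.pkl","wb")); cv2.imwrite("pics/w5.png",f["frame"])
```

```text
7.15 [0.59656816 0.04290619 0.17585073] [-4.07825128 -0.99317811 -1.01262546] -3.224567295588984 31.85313510307231 0.2073586598394742 [ 0.9958436  -0.00230491  0.09105058]
```

View pics/w5.png

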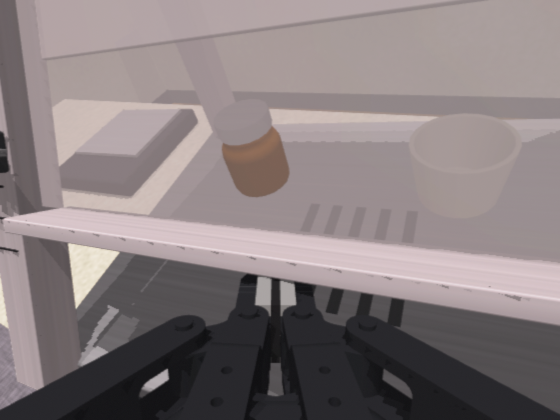

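jog_arm --commands "0.4 0 0.04 0 0 0;0.4 0 0.04 0 0 0;0.4 0 0.04 0 0 0;0.4 0 0.04 0 0 0;0.4 0 0.04 0 0 0;0.4 0 0.04 0 0 0;0.3 0 0.03 0 0 0;0.2 0 0.02 0 0 0;0.1 0 0 0 0 0;0 0 0 0 0 0"

```text
time: 8.2
ee_pos: [0.614, 0.0452, 0.2006]
ee_rot: [[0.504, 0.465, 0.727], [0.029, -0.851, 0.524], [0.863, -0.243, -0.443]]
wrist_force: [-1.6, 0.4, -1.1]
gripper_width: 0.0001
```

Run:
```python
from h import *
from cell import ctrl,optics
o=ctrl.get_obs(); R=tool(25,-5); print(o['time'],o['ee_pos'],o['wrist_force'],o['wrist_force']@UP,(o['ee_pos']-con(0,R))@UP*1000,(o['ee_pos']-con(0,R))@LX*1000,o['joints'].round(1))
f=optics.grab_frame("wrist"); pickle.dump(f,open("w6.pkl","wb")); cv2.imwrite("pics/w6.png",f["frame"])
for n in ("scene","top"):
    f=optics.grab_frame(n); pickle.dump(f,open(n+"6.pkl","wb")); cv2.imwrite(f"pics/{n}6.png",f["frame"])
a=cv2.imread("pics/top6.png"); cv2.imwrite("pics/top6z.png",cv2.resize(a[40:240,130:340],None,fx=3,fy=3,interpolation=cv2.INTER_CUBIC))
```

```text
8.2 [0.61404841 0.04522882 0.20060031] [-1.62997239  0.40034595 -1.12268219] -1.8144373615783969 62.241058908633086 0.4562407874217599 [-17.9  13.6 -58.8 -32.7  46.2 164.7]
```

View pics/w6.png

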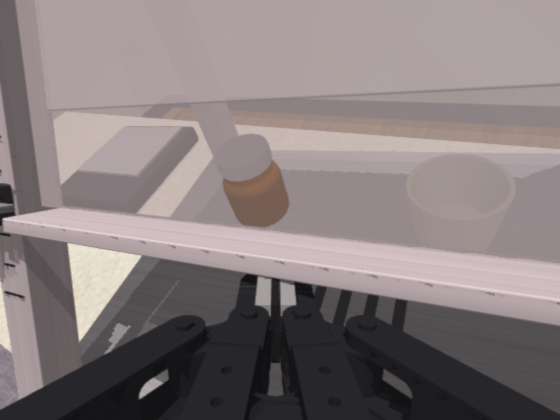

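View pics/top6z.png

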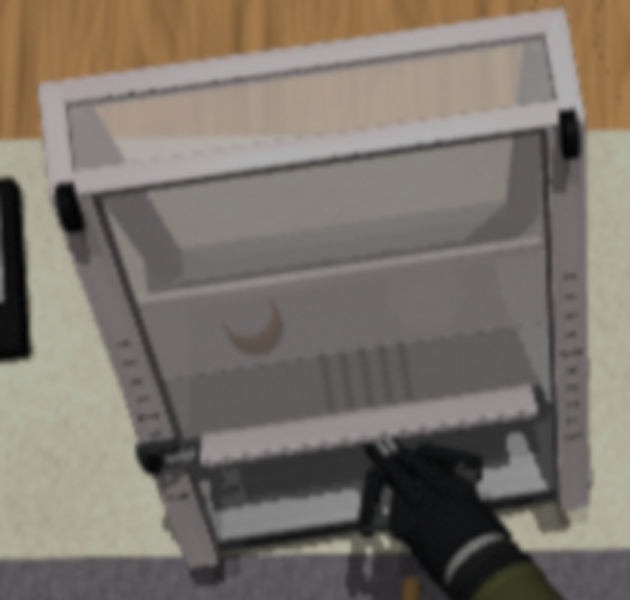

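jog_arm --commands "-0.4 0 0 0 0 0;-0.4 0 0 0 0 0;0 0 -2 0 0 0;0 0 -2 0 0 0;0 0 -2 0 0 0;0 0 -2 0 0 0;0 0 0 0 0 0"

```text
time: 9.05
ee_pos: [0.5516, 0.0015, 0.23]
ee_rot: [[0.504, 0.463, 0.729], [0.028, -0.853, 0.522], [0.863, -0.242, -0.442]]
wrist_force: [-0.7, -0.1, 0.5]
gripper_width: 0.0001
```

Run:
```python
from h import *
from fk import ik
from cell import ctrl,optics
o=ctrl.get_obs();print(o['time'],o['ee_pos'],o['joints'].round(1),o['wrist_force'])
Rv=orth(np.array([[0.373,0.16,0.914],[0.044,-0.987,0.155],[0.927,-0.017,-0.376]])); pv=np.array([.445,.055,.322])
print(ik(pv,Rv,o['joints']))
plan(o['ee_pos'],o['ee_rot'],pv,Rv,7)
```

```text
9.05 [0.55157559 0.00149007 0.22996567] [-27.5   5.6 -58.8 -16.9  53.1 154.6] [-0.66528159 -0.11406687  0.50746341]
(array([  2.01358133, -29.69950642, -73.03999998, -20.75333153,
         7.04321739, 178.15735299]), np.float64(0.2856679712656386), np.float64(0.35411505249531955))
dist cm 15.063860078770071 ang 24.317757948487678
0.39 -1.68 -1.29 -3.3 1.1 -0.5;0.43 -1.59 -1.38 -3.3 1.1 -0.5;0.47 -1.51 -1.46 -3.3 1.1 -0.5;0.51 -1.42 -1.54 -3.3 1.1 -0.5;0.56 -1.32 -1.6 -3.3 1.1 -0.5;0.6 -1.22 -1.67 -3.3 1.1 -0.5;0.64 -1.12 -1.72 -3.3 1.1 -0.5
end [0.4450287  0.05495679 0.32203967] err 0.4141456670279224
```

jog_arm --commands "0.4 -1.7 -1.3 -3.3 1.1 -0.5;0.4 -1.6 -1.4 -3.3 1.1 -0.5;0.5 -1.5 -1.5 -3.3 1.1 -0.5;0.5 -1.4 -1.5 -3.3 1.1 -0.5;0.6 -1.3 -1.6 -3.3 1.1 -0.5;0.6 -1.2 -1.7 -3.3 1.1 -0.5;0.6 -1.1 -1.7 -3.3 1.1 -0.5;0 0 0 0 0 0;0 0 0 0 0 0"

```text
time: 9.95
ee_pos: [0.445, 0.0571, 0.3222]
ee_rot: [[0.371, 0.161, 0.914], [0.041, -0.987, 0.157], [0.928, -0.021, -0.373]]
wrist_force: [0.1, 0.0, -0.0]
gripper_width: 0.0002
```

Run:
```python
from h import *
from cell import ctrl,optics
o=ctrl.get_obs();print(o['time'],o['ee_pos'],o['joints'].round(1),o['joint_velocities'].round(1))
f=optics.grab_frame("wrist"); pickle.dump(f,open("w7.pkl","wb")); cv2.imwrite("pics/w7.png",f["frame"])
a=f["frame"]; cv2.imwrite("pics/w7z.png",cv2.resize(a[160:280,80:240],None,fx=5,fy=5,interpolation=cv2.INTER_CUBIC))
```

```text
9.95 [0.44499484 0.05711869 0.32224313] [  2.6 -29.5 -73.5 -22.    6.6 178.6] [-4.3  2.4  0.   0.3  0.2 -0.2]
```

View pics/w7.png

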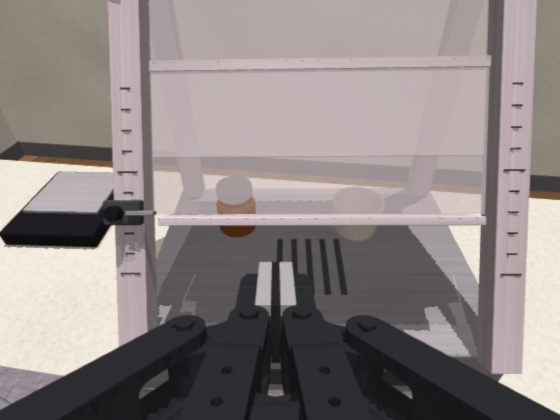

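View pics/w7z.png

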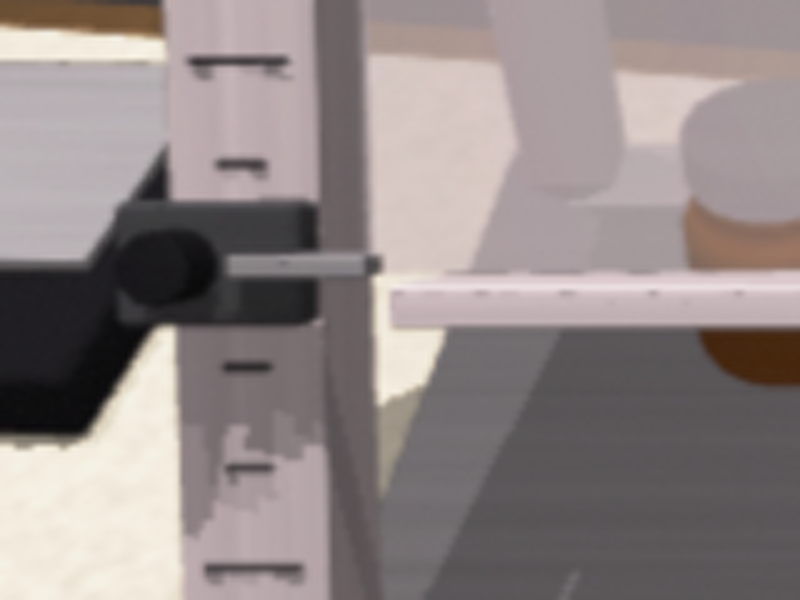

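Run:
```python
from h import *
w=pickle.load(open("w7.pkl","rb"));g=w["frame"]
for u in (162,170,180,195): print(u,[tuple(x) for x in zip(range(212,228),g[212:228,u].sum(1)//3)])
for u in (140,147,150,153,154,155,156): print(u,[tuple(x) for x in zip(range(207,219),g[207:219,u].sum(1)//3)])
print([tuple(x) for x in zip(range(212,228),g[212:228,470].sum(1)//3)])
```

```text
162 [(212, np.uint64(203)), (213, np.uint64(205)), (214, np.uint64(213)), (215, np.uint64(225)), (216, np.uint64(222)), (217, np.uint64(229)), (218, np.uint64(205)), (219, np.uint64(195)), (220, np.uint64(192)), (221, np.uint64(187)), (222, np.uint64(184)), (223, np.uint64(182)), (224, np.uint64(184)), (225, np.uint64(179)), (226, np.uint64(219)), (227, np.uint64(229))]
170 [(212, np.uint64(200)), (213, np.uint64(199)), (214, np.uint64(181)), (215, np.uint64(203)), (216, np.uint64(214)), (217, np.uint64(227)), (218, np.uint64(204)), (219, np.uint64(195)), (220, np.uint64(191)), (221, np.uint64(187)), (222, np.uint64(183)), (223, np.uint64(182)), (224, np.uint64(179)), (225, np.uint64(130)), (226, np.uint64(113)), (227, np.uint64(110))]
180 [(212, np.uint64(163)), (213, np.uint64(161)), (214, np.uint64(158)), (215, np.uint64(199)), (216, np.uint64(213)), (217, np.uint64(226)), (218, np.uint64(196)), (219, np.uint64(191)), (220, np.uint64(191)), (221, np.uint64(187)), (222, np.uint64(183)), (223, np.uint64(182)), (224, np.uint64(179)), (225, np.uint64(128)), (226, np.uint64(111)), (227
[... 2003 characters left out ...]
3)), (217, np.uint64(211)), (218, np.uint64(207))]
156 [(207, np.uint64(204)), (208, np.uint64(203)), (209, np.uint64(202)), (210, np.uint64(193)), (211, np.uint64(162)), (212, np.uint64(149)), (213, np.uint64(146)), (214, np.uint64(173)), (215, np.uint64(221)), (216, np.uint64(229)), (217, np.uint64(225)), (218, np.uint64(225))]
[(212, np.uint64(202)), (213, np.uint64(204)), (214, np.uint64(213)), (215, np.uint64(212)), (216, np.uint64(217)), (217, np.uint64(200)), (218, np.uint64(191)), (219, np.uint64(190)), (220, np.uint64(184)), (221, np.uint64(179)), (222, np.uint64(176)), (223, np.uint64(171)), (224, np.uint64(163)), (225, np.uint64(195)), (226, np.uint64(223)), (227, np.uint64(225))]
```

Run:
```python
from h import *
w=pickle.load(open("w7.pkl","rb"))
def pl(u,v,x=0):
    c,d=ray(w,u,v); P0=M+x*LX; return (c+d*(LX@(P0-c))/(LX@d)-M)
for a in ((165,220.5),(180,220.5),(470,220.3)): print("lip",a,(pl(*a)@UP*1000).round(2),(pl(*a)@HYv*1000).round(1))
for x in (0,.003,.01,.02): print("ptr",x,(pl(150,212.4,x)@UP*1000).round(2),(pl(154.5,212.4,x)@HYv*1000).round(1))
w=pickle.load(open("w1.pkl","rb")); g=w["frame"]
for u in (160,175): print(u,[(i,int(g[i,u].sum()//3)) for i in range(272,292)])
for u in (138,141): print(u,[(i,int(g[i,u].sum()//3)) for i in range(203,216)])
```

```text
lip (165, 220.5) 62.0 143.8
lip (180, 220.5) 62.01 129.7
lip (470, 220.3) 62.3 -135.3
ptr 0 69.56 153.5
ptr 0.003 69.37 154.6
ptr 0.01 68.93 157.1
ptr 0.02 68.3 160.8
160 [(272, 187), (273, 195), (274, 195), (275, 198), (276, 197), (277, 197), (278, 216), (279, 189), (280, 180), (281, 176), (282, 171), (283, 168), (284, 166), (285, 157), (286, 102), (287, 80), (288, 79), (289, 81), (290, 83), (291, 82)]
175 [(272, 194), (273, 195), (274, 195), (275, 198), (276, 198), (277, 201), (278, 220), (279, 191), (280, 179), (281, 176), (282, 172), (283, 169), (284, 166), (285, 160), (286, 108), (287, 82), (288, 80), (289, 81), (290, 83), (291, 82)]
138 [(203, 93), (204, 94), (205, 94), (206, 108), (207, 138), (208, 128), (209, 122), (210, 118), (211, 92), (212, 91), (213, 93), (214, 93), (215, 93)]
141 [(203, 91), (204, 91), (205, 93), (206, 106), (207, 139), (208, 129), (209, 123), (210, 117), (211, 92), (212, 89), (213, 91), (214, 91), (215, 92)]
```

Run:
```python
from h import *
from cell import ctrl
o=ctrl.get_obs(); R=tool(25,-5);A=con(.052,R)-.08*R[:,2]
plan(o['ee_pos'],o['ee_rot'],A,R,7)
```

```text
dist cm 14.943323765053782 ang 24.632071016009625
-0.71 1 1.75 3.3 -1.1 0.5;-0.66 1.11 1.7 3.3 -1.1 0.5;-0.62 1.21 1.64 3.3 -1.1 0.5;-0.58 1.31 1.59 3.3 -1.1 0.5;-0.54 1.4 1.52 3.3 -1.1 0.5;-0.49 1.49 1.44 3.3 -1.1 0.5;-0.46 1.58 1.37 3.3 -1.1 0.5
end [0.54979118 0.00332735 0.22815674] err 0.2563930542804217
```

jog_arm --commands "-0.7 1.0 1.8 3.3 -1.1 0.5;-0.7 1.1 1.7 3.3 -1.1 0.5;-0.6 1.2 1.6 3.3 -1.1 0.5;-0.6 1.3 1.6 3.3 -1.1 0.5;-0.5 1.4 1.5 3.3 -1.1 0.5;-0.5 1.5 1.4 3.3 -1.1 0.5;-0.5 1.6 1.4 3.3 -1.1 0.5;0 0 0 0 0 0;0 0 0 0 0 0"

```text
time: 10.9
ee_pos: [0.5496, -0.0006, 0.2256]
ee_rot: [[0.508, 0.459, 0.728], [0.024, -0.853, 0.521], [0.861, -0.248, -0.444]]
wrist_force: [-0.2, -0.4, 0.2]
gripper_width: -0.0001
```

Run:
```python
from h import *
from cell import ctrl
o=ctrl.get_obs(); R=tool(25,-5);A=con(.052,R);print(o['time'],o['ee_pos'],o['joints'].round(1))
plan(o['ee_pos'],o['ee_rot'],A,R,4)
```

```text
10.9 [ 0.54956597 -0.00058097  0.22562354] [-27.9   6.  -59.  -17.   53.3 154.3]
dist cm 8.117978108559265 ang 0.5691180436866599
0.05 -0.11 2.03 0.1 -0.1 -0.1;0.06 -0.1 2.02 0.1 -0.1 -0.1;0.06 -0.1 2.03 0.1 -0.1 -0.1;0.06 -0.09 2.02 0.1 -0.1 -0.1
end [0.60768553 0.04529877 0.19246432] err 0.25959472104535913
```

jog_arm --commands "0 -0.1 2.0 0.1 -0.1 -0.1;0 -0.1 2.0 0.1 -0.1 -0.1;0.1 -0.1 2.0 0.1 -0.1 -0.1;0.1 -0.1 2.0 0.1 -0.1 -0.1;0 0 0 0 0 0;0 0 0 0 0 0"

```text
time: 11.5
ee_pos: [0.6049, 0.0482, 0.1944]
ee_rot: [[0.508, 0.473, 0.72], [0.038, -0.847, 0.53], [0.86, -0.242, -0.448]]
wrist_force: [-0.7, -0.5, 0.1]
gripper_width: 0.0003
```

```bash
cat > st.py <<'E'
from h import *
from cell import ctrl
o=ctrl.get_obs(); R=tool(25,-5);print(o['time'],o['ee_pos'],o['wrist_force'].round(2),'F.UP',(o['wrist_force']@UP).round(2),'tr',((o['ee_pos']-con(0,R))@UP*1000).round(2),'lx',((o['ee_pos']-con(0,R))@LX*1000).round(2),orth(o['ee_rot']).T@UP)
E
python3 st.py
```

```text
11.5 [0.60493876 0.0482133  0.19435675] [-0.75 -0.52  0.13] F.UP -0.36 tr 52.18 lx -3.02 [0.99651054 0.00385993 0.0833777 ]
```

jog_arm --commands "0.3 0 0.2 0 0 0;0.3 0 0.1 0 0 0;0.2 0 0 0 0 0;0.2 0 0.02 0 0 0;0.2 0 0.02 0 0 0;0.2 0 0.02 0 0 0;0.1 0 0 0 0 0;0.1 0 0 0 0 0;0 0 0 0 0 0;0 0 0 0 0 0"

```text
time: 12.5
ee_pos: [0.617, 0.0507, 0.2071]
ee_rot: [[0.507, 0.474, 0.72], [0.038, -0.847, 0.53], [0.861, -0.241, -0.448]]
wrist_force: [-2.7, -2.9, -0.9]
gripper_width: 0.0001
```

```bash
python3 st.py
```

```text
12.5 [0.61699566 0.05068929 0.20707303] [-2.68 -2.85 -0.9 ] F.UP -2.48 tr 69.65 lx -0.25 [0.99643139 0.00542365 0.08423228]
```

jog_arm --commands "-0.4 0 0 0 0 0;-0.4 0 0 0 0 0;0 0 -2 0 0 0;0 0 -2 0 0 0;0 0 -2 0 0 0;0 0 -2 0 0 0;0 0 0 0 0 0"

```text
time: 13.2
ee_pos: [0.5552, 0.0069, 0.2374]
ee_rot: [[0.505, 0.473, 0.722], [0.038, -0.848, 0.528], [0.862, -0.239, -0.446]]
wrist_force: [0.6, -1.1, 0.2]
gripper_width: 0.0002
```

Run:
```python
from h import *
from cell import ctrl,optics
o=ctrl.get_obs();print(o['time'],o['ee_pos'],o['joints'].round(1),o['wrist_force'])
Rv=orth(np.array([[0.373,0.16,0.914],[0.044,-0.987,0.155],[0.927,-0.017,-0.376]])); pv=np.array([.445,.057,.322])
plan(o['ee_pos'],o['ee_rot'],pv,Rv,7)
```

```text
13.2 [0.55519837 0.00692581 0.23735825] [-26.6   4.9 -57.5 -14.9  52.8 154.5] [ 0.62663485 -1.12486712  0.23177998]
dist cm 14.77001428550953 ang 24.80791276923186
0.27 -1.64 -1.3 -3.3 1.1 -0.5;0.32 -1.56 -1.38 -3.3 1.1 -0.5;0.36 -1.48 -1.47 -3.3 1.1 -0.5;0.39 -1.38 -1.54 -3.3 1.1 -0.5;0.44 -1.29 -1.61 -3.3 1.1 -0.5;0.48 -1.19 -1.67 -3.3 1.1 -0.5;0.53 -1.09 -1.73 -3.3 1.1 -0.5
end [0.44506005 0.05697396 0.32202727] err 0.3166490506933203
```

jog_arm --commands "0.3 -1.6 -1.3 -3.3 1.1 -0.5;0.3 -1.6 -1.4 -3.3 1.1 -0.5;0.4 -1.5 -1.5 -3.3 1.1 -0.5;0.4 -1.4 -1.5 -3.3 1.1 -0.5;0.4 -1.3 -1.6 -3.3 1.1 -0.5;0.5 -1.2 -1.7 -3.3 1.1 -0.5;0.5 -1.1 -1.7 -3.3 1.1 -0.5;0 0 0 0 0 0;0 0 0 0 0 0"

```text
time: 14.1
ee_pos: [0.445, 0.0605, 0.322]
ee_rot: [[0.373, 0.172, 0.912], [0.049, -0.985, 0.165], [0.926, -0.017, -0.376]]
wrist_force: [0.3, 0.4, -0.0]
gripper_width: 0.0001
```

Run:
```python
from h import *
from cell import ctrl,optics
o=ctrl.get_obs();print(o['time'],o['ee_pos'],o['joints'].round(1),o['joint_velocities'].round(1))
w=f=optics.grab_frame("wrist"); pickle.dump(f,open("w8.pkl","wb")); cv2.imwrite("pics/w8.png",f["frame"])
g=a=f["frame"]; cv2.imwrite("pics/w8z.png",cv2.resize(a[160:280,80:240],None,fx=5,fy=5,interpolation=cv2.INTER_CUBIC))
for u in (162,165,175,185): print(u,[(i,int(g[i,u].sum()//3)) for i in range(204,224)])
for u in (143,146,149): print(u,[(i,int(g[i,u].sum()//3)) for i in range(206,220)])
```

```text
14.1 [0.44503274 0.06049236 0.3220062 ] [  2.8 -29.4 -73.3 -21.6   6.9 178.2] [-4.1  2.4  0.7  0.2  0.1 -0. ]
162 [(204, 207), (205, 218), (206, 227), (207, 231), (208, 226), (209, 221), (210, 217), (211, 214), (212, 213), (213, 217), (214, 219), (215, 219), (216, 231), (217, 233), (218, 234), (219, 234), (220, 235), (221, 236), (222, 235), (223, 233)]
165 [(204, 207), (205, 217), (206, 228), (207, 227), (208, 190), (209, 192), (210, 195), (211, 191), (212, 186), (213, 184), (214, 184), (215, 161), (216, 218), (217, 228), (218, 230), (219, 232), (220, 233), (221, 232), (222, 231), (223, 231)]
175 [(204, 202), (205, 182), (206, 207), (207, 223), (208, 207), (209, 198), (210, 195), (211, 190), (212, 187), (213, 184), (214, 177), (215, 149), (216, 202), (217, 209), (218, 188), (219, 152), (220, 126), (221, 116), (222, 114), (223, 114)]
185 [(204, 164), (205, 160), (206, 203), (207, 220), (208, 204), (209, 180), (210, 189), (211, 190), (212, 187), (213, 184), (214, 179), (215, 142), (216, 118), (217, 114), (218, 111), (219, 109), (220, 110), (221, 113), (222, 114), (223, 113)]
143 [(206, 60), (207, 61), (208, 77), (209, 138), (210, 136), (211, 133), (212, 127), (213, 80), (214, 47), (215, 40), (216, 40), (217, 40), (218, 40), (219, 39)]
146 [(206, 35), (207, 40), (208, 74), (209, 141), (210, 138), (211, 133), (212, 127), (213, 79), (214, 41), (215, 33), (216, 33), (217, 31), (218, 32), (219, 31)]
149 [(206, 94), (207, 95), (208, 110), (209, 149), (210, 140), (211, 133), (212, 129), (213, 102), (214, 100), (215, 101), (216, 91), (217, 88), (218, 88), (219, 91)]
```

View pics/w8z.png

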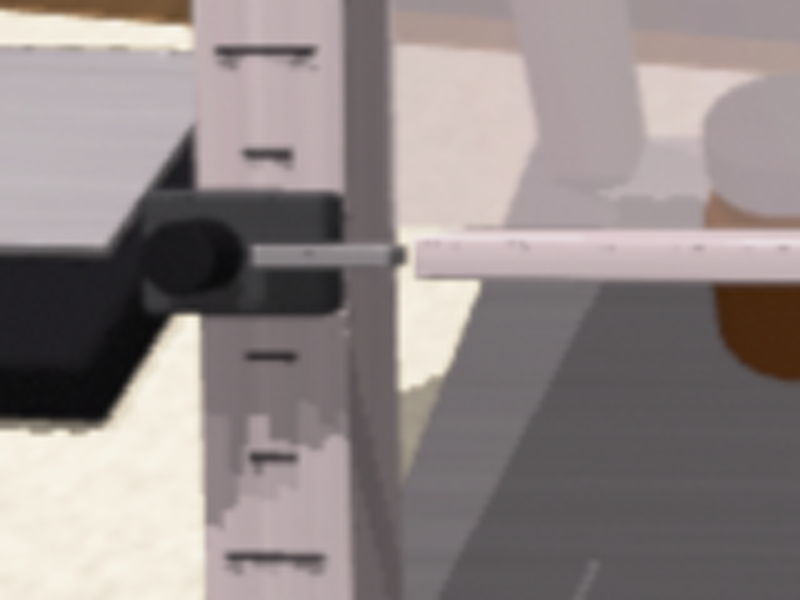

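Run:
```python
from h import *
from fk import ik
d=pickle.load(open("a.pkl","rb"));t=d["top"];s=d["scene"]
a=t["frame"][235:285,125:180]; cv2.imwrite("pics/bt.png",cv2.resize(a,None,fx=8,fy=8,interpolation=cv2.INTER_CUBIC))
a=s["frame"][160:205,380:445]; cv2.imwrite("pics/bs.png",cv2.resize(a,None,fx=8,fy=8,interpolation=cv2.INTER_CUBIC))
from cell import ctrl
o=ctrl.get_obs()
a=np.radians(55);Rd=np.array([[np.cos(a),np.sin(a),0],[np.sin(a),-np.cos(a),0],[0,0,-1.]])
p1=np.array([.42,.36,.20]);p0=o['ee_pos'];R0=orth(o['ee_rot'])
rv=Ro.from_matrix(R0.T@Rd).as_rotvec();q=o['joints']
for k in np.linspace(0,1,11):
    q,e,an=ik(p0+(p1-p0)*k,R0@Ro.from_rotvec(rv*k).as_matrix(),q); print(q.round(0),round(e,1),round(an,1))
plan(p0,R0,p1,Rd,12)
```

```text
[  3. -29. -73. -21.   7. 178.] 0.2 0.3
[  9. -29. -68. -10.   4. 176.] 0.0 0.0
[ 15. -27. -62.  -0.   1. 175.] 0.0 0.0
[ 20. -23. -56.   9.  -1. 174.] 0.0 0.0
[ 24. -19. -50.  17.  -2. 173.] 0.0 0.0
[ 28. -13. -44.  25.  -3. 173.] 0.0 0.0
[ 31.  -8. -38.  32.  -3. 172.] 0.0 0.0
[ 34.  -2. -31.  40.  -2. 171.] 0.0 0.0
[ 36.   5. -24.  48.  -2. 169.] 0.0 0.0
[ 39.  11. -16.  56.  -1. 167.] 0.0 0.0
[ 41.  18.  -8.  64.   0. 166.] 0.0 0.0
dist cm 32.54773628624197 ang 80.34770577609252
-0.9 -2.49 0.6 2.2 -5.4 -3.4;-0.68 -2.51 0.76 2.2 -5.4 -3.4;-0.45 -2.51 0.92 2.2 -5.4 -3.4;-0.22 -2.5 1.04 2.2 -5.4 -3.4;0.04 -2.45 1.15 2.2 -5.4 -3.4;0.29 -2.41 1.23 2.2 -5.4 -3.4;0.55 -2.32 1.27 2.2 -5.4 -3.4;0.81 -2.24 1.3 2.2 -5.4 -3.4;1.06 -2.14 1.3 2.2 -5.4 -3.4;1.31 -2.01 1.26 2.2 -5.4 -3.4;1.54 -1.88 1.21 2.2 -5.4 -3.4;1.75 -1.74 1.12 2.2 -5.4 -3.4
end [0.42001305 0.35999011 0.19995437] err 0.7202307958712822
```

View pics/bt.png

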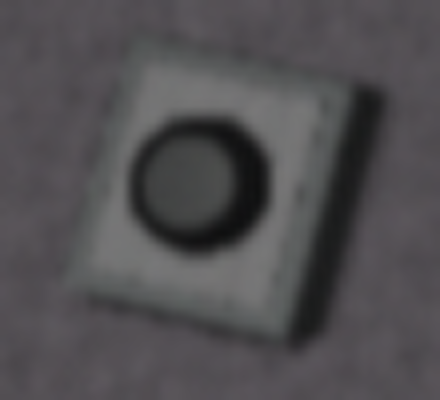

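View pics/bs.png

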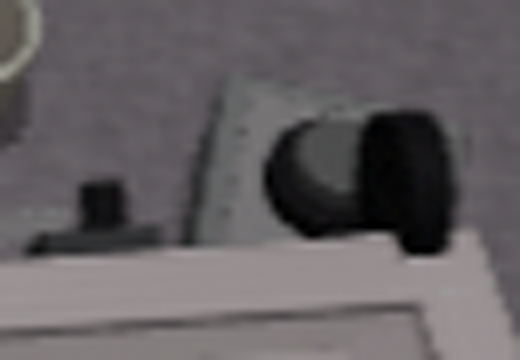

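jog_arm --commands "-0.9 -2.5 0.6 2.2 -5.4 -3.4;-0.7 -2.5 0.8 2.2 -5.4 -3.4;-0.5 -2.5 0.9 2.2 -5.4 -3.4;-0.2 -2.5 1.0 2.2 -5.4 -3.4;0 -2.5 1.2 2.2 -5.4 -3.4;0.3 -2.4 1.2 2.2 -5.4 -3.4;0.6 -2.3 1.3 2.2 -5.4 -3.4;0.8 -2.2 1.3 2.2 -5.4 -3.4;1.1 -2.1 1.3 2.2 -5.4 -3.4;1.3 -2.0 1.3 2.2 -5.4 -3.4"

```text
time: 15.15
ee_pos: [0.428, 0.3087, 0.2171]
ee_rot: [[0.649, 0.743, 0.163], [0.74, -0.666, 0.096], [0.18, 0.058, -0.982]]
wrist_force: [0.8, 0.2, -0.3]
gripper_width: 0.0
```

jog_arm --commands "1.5 -1.9 1.2 2.2 -5.4 -3.4;1.8 -1.7 1.1 2.2 -5.4 -3.4;0 0 0 0 0 0;0 0 0 0 0 0"

```text
time: 15.55
ee_pos: [0.4235, 0.3582, 0.1948]
ee_rot: [[0.57, 0.821, -0.012], [0.821, -0.571, -0.006], [-0.012, -0.007, -1.0]]
wrist_force: [-0.7, -0.2, 0.5]
gripper_width: 0.0
```

Run:
```python
from h import *
from cell import ctrl,optics
o=ctrl.get_obs();print(o['time'],o['ee_pos'],o['joints'].round(1),o['wrist_force'])
d=pickle.load(open("a.pkl","rb"));B=onz(d["top"],148.6,258.1,.069);print(B)
f=optics.grab_frame("wrist"); pickle.dump(f,open("w9.pkl","wb")); cv2.imwrite("pics/w9.png",f["frame"]); print(proj(f,B))
a=np.radians(55);Rd=np.array([[np.cos(a),np.sin(a),0],[np.sin(a),-np.cos(a),0],[0,0,-1.]])
plan(o['ee_pos'],o['ee_rot'],B+[0,0,.04],Rd,5)
```

```text
15.55 [0.42354165 0.35823265 0.19481495] [ 40.1  19.3  -7.   64.4   0.2 164.9] [-0.69181705 -0.18613254  0.5420259 ]
[0.42249597 0.36437931 0.069     ]
[[271.7124259  195.10341929]]
dist cm 8.604115638570649 ang 0.8075576227788344
0.11 -0.08 1.72 -0.1 0.1 0;0.11 -0.07 1.71 -0.1 0.1 0;0.1 -0.08 1.72 -0.1 0.1 0;0.1 -0.09 1.71 -0.1 0.1 0;0.1 -0.09 1.72 -0.1 0.1 0
end [0.42249347 0.36443999 0.10898966] err 0.2888410429920923
```

View pics/w9.png

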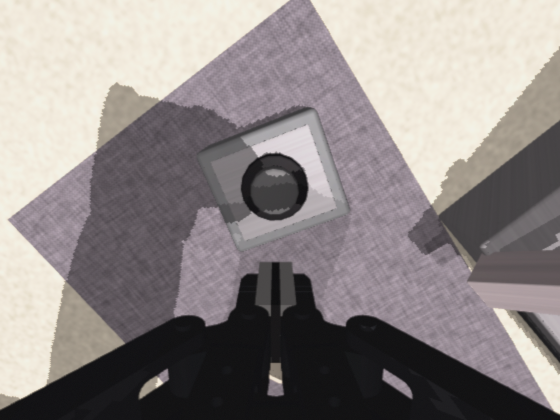

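Run:
```python
from h import *
from cell import ctrl,optics
o=ctrl.get_obs()
f=pickle.load(open("w9.pkl","rb")); print(onz(f,275,191,.069))
B=np.array([.4245,.365,.069])
a=np.radians(55);Rd=np.array([[np.cos(a),np.sin(a),0],[np.sin(a),-np.cos(a),0],[0,0,-1.]])
plan(o['ee_pos'],o['ee_rot'],B+[0,0,.03],Rd,6)
```

```text
[0.42631012 0.36557664 0.069     ]
dist cm 9.772943287306218 ang 0.6970016617228294
0.13 -0.04 1.62 -0.1 0.1 0;0.13 -0.04 1.63 -0.1 0.1 0;0.13 -0.04 1.62 -0.1 0.1 0;0.13 -0.05 1.62 -0.1 0.1 0;0.12 -0.04 1.63 -0.1 0.1 0;0.12 -0.05 1.62 -0.1 0.1 0
end [0.42454265 0.36497878 0.09899757] err 0.32966194513141767
```

jog_arm --commands "0.1 0 1.6 -0.1 0.1 0;0.1 0 1.6 -0.1 0.1 0;0.1 -0.1 1.6 -0.1 0.1 0;0.1 -0.1 1.6 -0.1 0.1 0;0.2 0 1.6 -0.1 0.1 0;0.2 -0.1 1.6 -0.1 0.1 0;0 0 0 0 0 0;0 0 0 0 0 0"

```text
time: 16.4
ee_pos: [0.4233, 0.3658, 0.104]
ee_rot: [[0.569, 0.823, 0.007], [0.823, -0.569, 0.001], [0.005, 0.006, -1.0]]
wrist_force: [0.7, -0.3, 0.9]
gripper_width: -0.0
```

jog_arm --commands "0 0 1 0 0 0;0 0 1 0 0 0;0 0 0.5 0 0 0;0 0 0.3 0 0 0;0 0 0 0 0 0"

```text
time: 16.9
ee_pos: [0.4228, 0.3668, 0.0741]
ee_rot: [[0.567, 0.824, 0.006], [0.824, -0.567, -0.001], [0.002, 0.005, -1.0]]
wrist_force: [0.0, -0.1, -0.4]
gripper_width: 0.0
```

jog_arm --commands "0 0 0.4 0 0 0;0 0 0.3 0 0 0;0 0 0.2 0 0 0;0 0 0.1 0 0 0;0 0 0 0 0 0;0 0 0 0 0 0"

```text
time: 17.5
ee_pos: [0.4235, 0.3674, 0.0669]
ee_rot: [[0.567, 0.824, 0.008], [0.824, -0.567, 0.001], [0.005, 0.006, -1.0]]
wrist_force: [-3.4, -1.9, 13.9]
gripper_width: -0.0003
```

Run:
```python
from h import *
from cell import ctrl,optics
o=ctrl.get_obs();print(o['time'],o['ee_pos'],o['wrist_force'],o['torque'])
f=optics.grab_frame("wrist"); pickle.dump(f,open("w10.pkl","wb")); cv2.imwrite("pics/w10.png",cv2.resize(f["frame"][120:320,150:400],None,fx=3,fy=3,interpolation=cv2.INTER_CUBIC))
```

```text
17.5 [0.42354514 0.367429   0.06690875] [-3.35952589 -1.89097309 13.88857483] [-0.49691056  0.7003678   0.04600643]
```

View pics/w10.png

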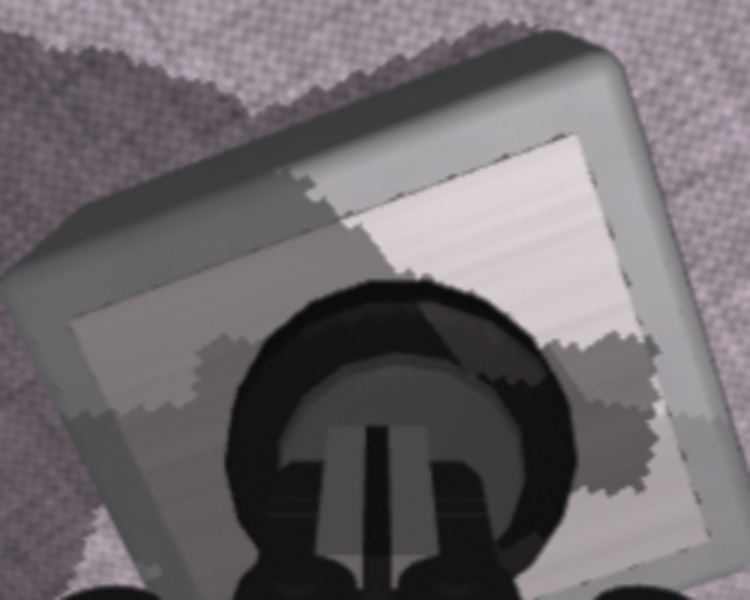

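Run:
```python
from h import *
from cell import ctrl
o=ctrl.get_obs();f=pickle.load(open("w10.pkl","rb"));R=orth(o['ee_rot'])
c=lambda u,v:(150+u/3,120+v/3)
for z in (.063,.066,.069):
    print(z,[ (R.T@(onz(f,*c(*p),z)-o['ee_pos'])*1000).round(1).tolist() for p in ((401,473),(278,460),(525,480),(400,355))])
print([((proj(f,o['ee_pos']+R@np.array(t))[0]-[150,120])*3).round().tolist() for t in ([.011,0,0],[0,0,0],[-.011,0,0])])
f=pickle.load(open("w9.pkl","rb"));print(onz(f,275,191,.069))
```

```text
0.063 [[-0.7, 2.9, 3.9], [1.4, -15.0, 3.8], [-1.9, 21.0, 4.0], [17.6, 2.6, 4.0]]
0.066 [[0.8, 2.8, 0.9], [2.8, -14.7, 0.8], [-0.4, 20.5, 1.0], [18.7, 2.5, 1.0]]
0.069 [[2.3, 2.7, -2.1], [4.3, -14.4, -2.1], [1.2, 20.1, -2.0], [19.8, 2.4, -2.0]]
[[382.0, 409.0], [382.0, 481.0], [381.0, 550.0]]
[0.42631012 0.36557664 0.069     ]
```

Run:
```python
from h import *
from cell import ctrl
o=ctrl.get_obs();f=pickle.load(open("w10.pkl","rb"));R=orth(o['ee_rot'])
for t in ([.011,0,0],[.011,0,.004],[.011,0,-.004],[.008,0,.004]): print(t,((proj(f,o['ee_pos']+R@np.array(t))[0]-[150,120])*3).round().tolist())
# precise button edge fits
for n,cen,r0,r1,angs in (("w9",(275,190.5),18,40,range(0,360,10)),("w10",(283.5,277.5),30,70,list(range(195,350,5)))):
    f=pickle.load(open(n+".pkl","rb"));g=cv2.cvtColor(f["frame"],cv2.COLOR_BGR2GRAY).astype(np.float32)
    out=[]
    for a in angs:
        rr=np.arange(r0,r1,.25,dtype=np.float32);ca,sa=np.cos(np.radians(a)),np.sin(np.radians(a))
        p=cv2.remap(g,(cen[0]+rr*ca).astype(np.float32)[None],(cen[1]+rr*sa).astype(np.float32)[None],cv2.INTER_LINEAR)[0]
        d=np.convolve(p,[1,1,1,1,-1,-1,-1,-1],'same')
        out.append((a,round(float(rr[4+np.argmin(d[4:-4])]),1),round(float(rr[4+np.argmax(d[4:-4])]),1)))
    print(n,out)
```

```text
[0.011, 0, 0] [382.0, 409.0]
[0.011, 0, 0.004] [382.0, 398.0]
[0.011, 0, -0.004] [382.0, 421.0]
[0.008, 0, 0.004] [382.0, 417.0]
w9 [(0, 23.0, 32.5), (10, 23.0, 32.2), (20, 23.0, 31.5), (30, 23.5, 31.0), (40, 22.8, 30.8), (50, 23.2, 30.0), (60, 23.2, 30.0), (70, 23.2, 29.5), (80, 23.5, 29.8), (90, 23.2, 29.2), (100, 23.8, 30.0), (110, 23.8, 30.0), (120, 24.2, 30.5), (130, 24.8, 30.8), (140, 24.5, 31.2), (150, 24.8, 32.0), (160, 25.0, 32.8), (170, 25.0, 33.5), (180, 24.8, 34.5), (190, 24.8, 35.0), (200, 24.5, 35.8), (210, 24.5, 35.8), (220, 23.2, 36.2), (230, 23.0, 37.0), (240, 23.2, 37.8), (250, 22.2, 38.0), (260, 22.2, 38.5), (270, 22.0, 38.0), (280, 21.5, 37.8), (290, 21.8, 37.0), (300, 21.8, 36.5), (310, 22.2, 36.2), (320, 22.5, 36.0), (330, 21.8, 34.5), (340, 23.0, 33.8), (350, 22.8, 33.2)]
w10 [(195, 42.2, 59.8), (200, 41.8, 60.8), (205, 41.5, 61.0), (210, 41.5, 61.5), (215, 41.5, 62.2), (220, 41.8, 62.8), (225, 41.2, 64.0), (230, 40.8, 64.0), (235, 40.8, 64.0), (240, 41.2, 64.5), (245, 40.8, 64.8), (250, 40.5, 64.8), (255, 40.2, 64.8), (260, 40.0, 65.5), (265, 40.5, 65.0), (270, 40.2, 65.0), (275, 40.2, 65.0), (280, 58.2, 65.0), (285, 58.0, 64.5), (290, 57.8, 64.5), (295, 58.2, 64.5), (300, 59.0, 63.8), (305, 58.8, 63.2), (310, 40.8, 63.0), (315, 41.5, 62.5), (320, 41.8, 68.8), (325, 41.5, 61.0), (330, 41.5, 60.8), (335, 41.8, 60.8), (340, 41.8, 60.0), (345, 41.2, 59.0)]
```

Run:
```python
from h import *
from scipy.optimize import least_squares
def pts(n,cen,r0,r1,angs,skip=()):
    f=pickle.load(open(n+".pkl","rb"));g=cv2.cvtColor(f["frame"],cv2.COLOR_BGR2GRAY).astype(np.float32);o=[];c=[]
    for a in angs:
        rr=np.arange(r0,r1,.25,dtype=np.float32);ca,sa=np.cos(np.radians(a)),np.sin(np.radians(a))
        p=cv2.remap(g,(cen[0]+rr*ca).astype(np.float32)[None],(cen[1]+rr*sa).astype(np.float32)[None],cv2.INTER_LINEAR)[0]
        d=np.convolve(p,[1,1,1,1,-1,-1,-1,-1],'same')
        i=4+np.argmin(d[4:-4]);j=4+np.argmax(d[4:-4]);
        if a not in skip:o.append((cen[0]+rr[i]*ca,cen[1]+rr[i]*sa))
        if a!=320: c.append((cen[0]+rr[j]*ca,cen[1]+rr[j]*sa))
    return f,o,c
def circ(f,P,z):
    W=np.array([onz(f,*p,z)[:2] for p in P]);r=least_squares(lambda q:np.hypot(*(W-q[:2]).T)-q[2],[*W.mean(0),.018]);return r.x,np.std(r.fun)*1000
f9,o9,c9=pts("w9",(275,190.5),18,40,range(0,360,10))
f10,o10,c10=pts("w10",(283.5,277.5),30,70,list(range(195,350,5)),(280,285,290,295,300,305))
print("w9 btn .069",circ(f9,o9,.069),"w9 .063",circ(f9,o9,.063));
for z in (.061,.063,.065,.067,.069): print("w10",z,circ(f10,o10,z))
for z in (.052,.056,.06): print("collar",z,circ(f9,c9,z),circ(f10,c10,z))
```

```text
w9 btn .069 (array([0.42539125, 0.36556584, 0.01761092]), np.float64(0.23325182136301184)) w9 .063 (array([0.42447674, 0.36435569, 0.01800476]), np.float64(0.2384681533130761))
w10 0.061 (array([0.4253055 , 0.36513307, 0.01822694]), np.float64(0.10639348299055805))
w10 0.063 (array([0.42581135, 0.36597504, 0.0179833 ]), np.float64(0.10497133830503469))
w10 0.065 (array([0.42631719, 0.366817  , 0.01773967]), np.float64(0.10354919361950166))
w10 0.067 (array([0.42682304, 0.36765897, 0.01749603]), np.float64(0.10212704893397334))
w10 0.069 (array([0.42732889, 0.36850093, 0.01725239]), np.float64(0.10070490424844751))
collar 0.052 (array([0.42494796, 0.36490512, 0.02689889]), np.float64(0.3502357255912706)) (array([0.4253619 , 0.36512624, 0.0265026 ]), np.float64(0.19039809676084543))
collar 0.056 (array([0.42552752, 0.36567308, 0.02652175]), np.float64(0.34532520325385146)) (array([0.42631477, 0.3667148 , 0.02583428]), np.float64(0.18559685342874743))
collar 0.06 (array([0.42610708, 0.36644103, 0.02614461]), np.float64(0.3404146809164237)) (array([0.42726763, 0.36830336, 0.02516597]), np.float64(0.1807956100966531))
```

jog_arm --commands "0 0 0.1 0 0 0;0 0 0.1 0 0 0;0 0 0 0 0 0;0 0 0 0 0 0"

```text
time: 17.95
ee_pos: [0.4236, 0.3675, 0.0667]
ee_rot: [[0.567, 0.824, 0.009], [0.824, -0.567, 0.002], [0.006, 0.006, -1.0]]
wrist_force: [-5.7, -4.8, 27.0]
gripper_width: 0.0002
```

jog_arm --commands "0 0 -0.3 0 0 0;0 0 0 0 0 0;0 0 0 0 0 0"

```text
time: 18.25
ee_pos: [0.4236, 0.3674, 0.067]
ee_rot: [[0.567, 0.824, 0.008], [0.824, -0.567, 0.001], [0.005, 0.006, -1.0]]
wrist_force: [-2.7, -1.2, 9.5]
gripper_width: -0.0001
```

jog_arm --commands "0 0 -0.2 0 0 0;0 0 0 0 0 0;0 0 0 0 0 0"

```text
time: 18.55
ee_pos: [0.4235, 0.3674, 0.068]
ee_rot: [[0.567, 0.824, 0.007], [0.824, -0.567, 0.0], [0.004, 0.006, -1.0]]
wrist_force: [-0.5, -0.5, 4.2]
gripper_width: 0.0
```

jog_arm --commands "0 0 -0.2 0 0 0;0 0 0 0 0 0;0 0 0 0 0 0"

```text
time: 18.85
ee_pos: [0.4235, 0.3673, 0.0698]
ee_rot: [[0.567, 0.824, 0.007], [0.824, -0.567, 0.0], [0.004, 0.006, -1.0]]
wrist_force: [-0.2, 1.1, 3.2]
gripper_width: 0.0
```

jog_arm --commands "0 0 -0.2 0 0 0;0 0 0 0 0 0;0 0 0 0 0 0"

```text
time: 19.15
ee_pos: [0.4234, 0.3671, 0.0718]
ee_rot: [[0.567, 0.824, 0.007], [0.824, -0.567, -0.0], [0.004, 0.006, -1.0]]
wrist_force: [1.9, 1.3, 2.1]
gripper_width: -0.0001
```

jog_arm --commands "0 0 -0.5 0 0 0;0 0 -2 0 0 0;0 0 -3 0 0 0;0 0 -3 0 0 0;0 0 -3 0 0 0;0 0 -3 0 0 0;0 0 0 0 0 0;0 0 0 0 0 0"

```text
time: 19.95
ee_pos: [0.4222, 0.3668, 0.2171]
ee_rot: [[0.567, 0.824, 0.007], [0.824, -0.567, -0.0], [0.003, 0.006, -1.0]]
wrist_force: [0.1, -0.2, -0.2]
gripper_width: -0.0002
```

Run:
```python
from h import *
from cell import ctrl,optics
o=ctrl.get_obs();print(o['time'],o['ee_pos'],o['joints'].round(1),o['wrist_force'])
for n in ("wrist","top","scene"):
    f=optics.grab_frame(n); pickle.dump(f,open(n+"11.pkl","wb")); cv2.imwrite(f"pics/{n}11.png",f["frame"])
a=cv2.imread("pics/top11.png"); b=cv2.resize(a[150:240,130:340],None,fx=3.5,fy=3.5,interpolation=cv2.INTER_CUBIC); cv2.imwrite("pics/top11z.png",b)
```

```text
19.95 [0.42216769 0.36676546 0.21707248] [ 41.1  18.4  -5.1  66.3  -0.3 165.7] [ 0.0726648  -0.18650327 -0.15277706]
```

View pics/top11.png

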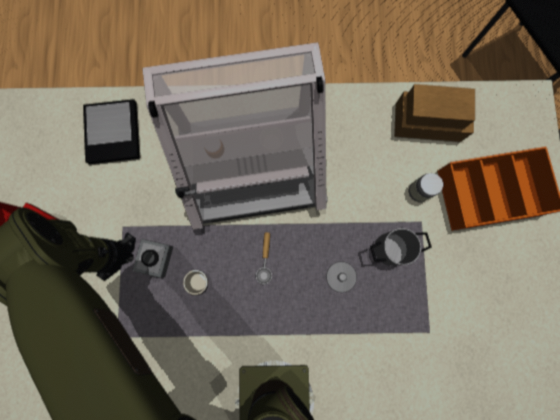

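View pics/top11z.png

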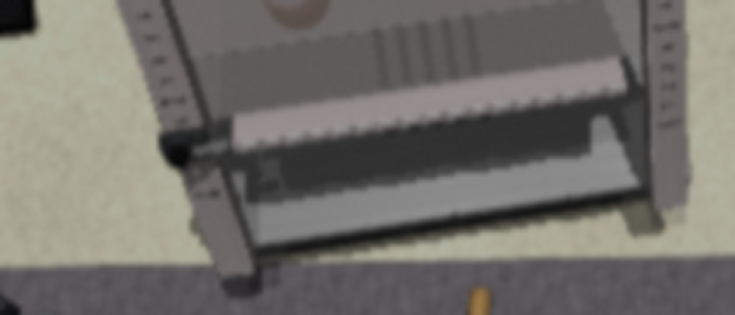

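View pics/wrist11.png

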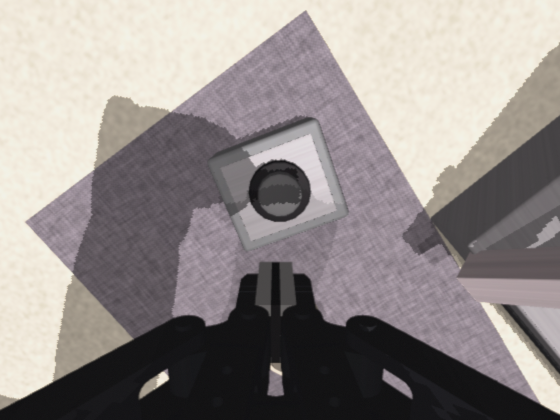

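```bash
python3 -c "
from cell import ctrl
print(ctrl.finish_job())"
```

```text
the job is handed in; nothing more can be done
None
```

I raised the window to the pointer, pressed the fan button fully once and handed the job in at about 20 s; no verdict was reported.

- **Window:** I pushed it up with shut fingertips under the lip, at about 2–4 N along the slope. I stopped short, measured from a front view, and pushed the last 7 mm. After backing off, the close-up put the lip's front face and the pointer at the same image row, to within about 0.5 mm. The picture taken just before handing in shows the window still there.
- **Button:** I pressed it until it met a hard stop at up to 27 N, then let it up slowly. The force fell to about 4 N just off the stop and eased with the button over about 6 mm of travel. In the last picture it is up again.
- **Other things:** In the last overhead picture the pots, cups, tin, spoon and pointer stand where they were. I saw no contact with them, and the arm was clear of everything at hand-in.

**Disagreements:**
- **Stop height:** The button stopped with the tool tip reading 67 mm above the table, where 63 mm was expected. The hard stop and the spring force on release show it was fully down.
- **Button height in the image:** From the position of its centre the button sat at 62–63 mm while pressed, but from its apparent size about 66 mm.

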